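# Set up the build-guide tablet on its kit stand

### The arm

A 7-joint arm with a two-finger parallel gripper is mounted at the origin on the work surface. World frame = base frame: x ahead of the robot, y to its left, z up, the work surface at z = 0. Lengths are in m, angles in rad, forces in N, time in s.
With the tool pointing down it reaches from about 0.4 to 0.85 m from the base axis. Payload 10.4 kg.
Tool frame: the origin (TCP) lies between the finger pads; the fingertips stand 19 mm ahead of it and the grasp point (between the pads) is the TCP (manip.tips_ahead is the distance from the TCP to the fingertips, in m); z points along the fingers, y is the line along which they close (so a half turn about z gives the same grasp; the last joint's range is limited). The gripper opens to 85 mm and grips with 20 to 120 N. Pads are 22 mm wide; open, the fingers measure 114 mm over their backs; the gripper's body (76 mm by 85 mm) begins 54 mm behind the grasp point. The pads swing forward as they close: fully open they stand 13 mm farther back than shut.
Start: joints at [1.166, 0.332, -0.065, 1.46, 0.022, 1.35, -0.088], TCP at [0.233, -0.58, 0.25] pointing down, gripper open.
Joint ranges: [-2.6, 2.6], [-0.5, 2.12], [-1.47, 1.34], [0.16, 2.42], [-1.27, 4.41], [0.06, 2.06], [-2.6, 2.6]. Speed limits (rad/s): [2.22, 2.22, 2.79, 2.79, 3.14, 3.14, 3.14].

### API

Orientations are given as a unit quaternion [x, y, z, w].
In Python, from workcell import manip, viewer gives the robot as it stands.
- The arm moves only by the tool arm_command, never from a script. Its argument "series" is text: rows parted by semicolons, each of 5 numbers parted by spaces: the closure, from 0 (fully open) to 1 (shut), then the shift along the tool's x, y, z normalised to -1 to 1, where 1 is 0.4 m, then the turn about the tool's z normalised to -1 to 1, where 1 is 180 degrees. In form: jaw tx ty tz spin; .... A call has exactly 10 rows; each row shifts and turns the commanded pose from where the row before left it, along the tool's axes as they then stand; what a row does not reach is not made up. A row lasts 1/8 s, in which the tool goes at most 62.5 mm and 10.7 degrees, less where a joint would pass 70% of its speed; a pose out of reach is approached as far as the arm can. A call with a number of a shift or a turn outside -1 to 1 is refused whole. A call with a gripper value outside its range is refused whole. The fingers move at their own pace and stop on an object; "newtons" is the grip in N (left out, the last holds). Time passes only in rows, so rows that do not move let the fingers close, or fill a call up. It gives the time, the measured TCP pose, the force, the opening and the grip force at its end, in the units of the state.
- manip.get_obs(): the state, without advancing time (a new reading comes with each control period).
- viewer.camera(name): name is "scene" or "top" or "wrist"; returns a dict with "pixels" (400x640x3 uint8, red, green, blue), "intrinsics" (3x3 intrinsics, pixels), "D" ([k1, k2, p1, p2, k3] as OpenCV has them; the pictures are not rectified), "extrinsics" (4x4, takes a point from world to camera coordinates). Camera axes: x right, y up, looking along -z (the intrinsics and any distortion apply to the point x, -y, -z); pixel columns grow to the right and rows downward; lengths in m; the calibration is good to about 2 mm. A picture is of the moment at which its call begins. There is no depth.
- manip.hand_in(): hands the job in; it is judged then, once.
The state is a dict: "clock": time; "joint_pos": joint angles; "joint_velocities": joint speeds; "tau": joint torques, N m; "position": TCP position; "ee_rot": TCP orientation; "ft_force": force on the tool from outside, world axes, zero at the start; "torque": the same for the moment, N m; "grip_width": opening from 0.0 (shut) to 1.0 (fully open); "grasp_force": force on a finger pad.
Only numpy, scipy, OpenCV 4.12 (cv2) and the standard library are available. Lean on these libraries where they do the work, as an engineer would, in place of code of your own. Each camera call takes 0.05 s, during which the arm holds its last target. There are 200 camera calls.

### The job

Set up the tablet so that the build steps can be read from across the table: stand the long beam from the rack upright in the stand's socket, fully home. Then prop the tablet, which lies flat on its charging block, in the sorting tray, leaning back on the tray's high wall with its screen up, and let go, so that it can be taken afresh by its raised end. Finally lean it upright (portrait) on the stand, foot on the pad behind the front lip, back against the long beam, screen to the lip's side, and leave the short beam, screwdriver, controller and wheel where they are.

Things in the scene. Friction and masses are not known exactly. Their poses are not given: they have to be found in the camera images.
- tablet: Slim tablet in a black case with a white screen, a slab 170 x 68 x 12 mm, 0.26 kg, lying flat and loose on the charging block, screen up, its back 20 mm above the table. Origin: centre of its underside (back); x along the 170 mm length, y along the 68 mm width, z out of the screen. Either short end may be the lower one.
- long_beam: The longer of two blue kit beams, a solid bar 16 x 30 x 110 mm with a row of dark hole marks, standing upright and loose in one of the rack's two slots (either one). Origin: centre of its lower end; x across the 16 mm thickness, y across the 30 mm width, z up along its length. Symmetric under a half turn.
- short_beam: The shorter blue beam, 16 x 30 x 70 mm, upright in the rack's other slot; same frame as the long one. Bystander, to be left alone.
- charger: Fixed black charging block under the tablet, 100 (x) x 44 (y) x 20 mm high, so that the tablet overhangs it by about 12 mm along each long side. Origin: centre of its underside.
- rack: Fixed grey block 60 (x) x 160 (y) x 35 mm high with two slots for beams at y = -45 and +45 mm, each 19 x 33 mm and 25 mm deep (slot floor 10 mm above the table). Origin: centre of its underside.
- stand: Fixed aluminium tablet stand, base 120 (x) x 100 (y) x 8 mm. Origin: centre of its underside; x points to its rear, the front roughly faces away from the robot. Front lip at x = -60 to -52 mm, 24 mm high; dark pad behind it to x = -10 mm, top at 12 mm; then the socket block, x = -10 to 34 mm, 60 mm wide, top at 40 mm.
- pad (a point): Point on the stand's dark pad, top surface (12 mm above the table), at stand x = -38 mm, y = 0: with the beam home (top 118 mm above the table, front face at stand x = 4 mm), a tablet whose lower back edge rests here leans back at about 68 degrees from level, just clear of the lip, and reaches some 55 mm past the beam's top.
- socket (a point): Centre of the mouth of the stand's socket, at stand x = 12 mm, y = 0, 40 mm above the table: a slot 19 mm (stand x) x 33 mm (stand y), 32 mm deep (floor 8 mm above the table), edges chamfered 2 mm. It takes the beam with its 16 mm thickness along stand x.
- tray: Fixed grey sorting tray 90 (x) x 170 (y) mm, floor 4 mm thick. Origin: centre of its underside; x points from its open front to its high back, towards the robot and somewhat to its left. A rim 20 mm high along the front (inner face x = -41 mm) and both ends (inner faces y = -81, +81 mm); high back wall x = 39 to 45 mm, top at 80 mm.
- wall_top (a point): Middle of the front top edge of the tray's high wall: tray x = 39 mm, y = 0, 80 mm above the table. A tablet with its lower end on the tray floor 9 mm behind the front rim and its back on this edge leans at about 47 degrees (43 degrees if its foot slides to the rim); some 60 mm of it then stand out past the wall.
- screwdriver: Screwdriver 180 mm long with a blue handle, lying on the table beyond the stand. Bystander. Origin on its underside.
- controller: Grey control box with a green board on top, 65 x 90 x 30 mm (parts on top to 41 mm), on the table between the robot and the stand. Bystander. Origin: centre of its underside.
- wheel: Black tyred wheel, 68 mm across, 26 mm thick, lying flat on the table beyond the rack. Bystander. Origin: centre of its underside.
Mind the look-alikes: they are no part of the job. What is shaped like the tablet but green or pink is not meant.

How it is judged:
By the outcome, as a careful person would: the job done as asked, in the order asked, and still so for the second after the job is handed in, with the robot touching nothing.
It also fails if it takes over 69 s, if anything falls off the work surface, if the arm or the gripper's body presses on something with over 40 N, if the wrist force passes 120 N, or if a joint passes its speed limit or range.

## Working session

There is one attempt and no reset: what is moved stays moved. The work goes in short steps, Python scripts to look and compute and a tool call to move; the robot and the scene stay as the last step left them, time stands still between calls to the robot, and variables do not carry over. Pictures are saved under pics/ and viewed, at most 10 in all, crops included, and the job is handed in when it is done.

Besides the shell and the picture viewer there is one more tool, called by a JSON object that holds its "method" and its "body". arm_command: Moves the arm, as the interface text tells. Scaled input: -1 to 1 covers 0.4 m each way for a shift and 180 degrees each way for a turn. Its arguments: {"type":"object","properties":{"series":{"type":"string"},"newtons":{"type":"number"}},"required":["series"]}

```bash
mkdir -p pics; ls; cat > h.py <<'E'
import numpy as np, cv2
from workcell import manip, viewer
def cam(n):
    c=viewer.camera(n); return {k:np.array(v) for k,v in c.items() if k in("pixels","intrinsics","D","extrinsics")}
def ray(c,uv):
    p=cv2.undistortPoints(np.array(uv,float).reshape(-1,1,2),c["intrinsics"],c["D"]).reshape(-1,2)
    d=np.c_[p[:,0],-p[:,1],-np.ones(len(p))]
    R=c["extrinsics"][:3,:3];t=c["extrinsics"][:3,3]
    return -R.T@t, d@R
def onz(c,uv,z):
    o,d=ray(c,uv); return o+d*((z-o[2])/d[:,2])[:,None]
def proj(c,P):
    P=np.atleast_2d(P)@c["extrinsics"][:3,:3].T+c["extrinsics"][:3,3]
    return cv2.projectPoints(P*[1,-1,-1],np.zeros(3),np.zeros(3),c["intrinsics"],c["D"])[0].reshape(-1,2)
def two(c1,u1,c2,u2):
    o1,d1=ray(c1,[u1]);o2,d2=ray(c2,[u2]);d1=d1[0];d2=d2[0]
    s=np.linalg.lstsq(np.c_[d1,-d2],o2-o1,rcond=None)[0]
    a=o1+s[0]*d1;b=o2+s[1]*d2
    return (a+b)/2,np.linalg.norm(a-b)
def save(c,f): cv2.imwrite(f,c["pixels"][...,::-1])
def load(n): return dict(np.load(n+".npz"))
E
python3 - <<'E'
from h import *
for n in("scene","top","wrist"):
    c=cam(n);save(c,f"pics/{n}0.png");np.savez(n+"0.npz",**c)
    print(n,(-c["extrinsics"][:3,:3].T@c["extrinsics"][:3,3]).round(3))
o=manip.get_obs();print({k:np.round(v,3) for k,v in o.items()})
E
```

```text
pics
scene [ 1.168 -0.018  0.867]
top [0.381 0.037 1.596]
wrist [ 0.304 -0.552  0.373]
{'clock': np.float64(0.15), 'joint_pos': array([ 1.166,  0.333, -0.065,  1.461,  0.022,  1.35 , -0.088]), 'joint_velocities': array([ 0.001, -0.003, -0.   , -0.003, -0.   ,  0.   ,  0.   ]), 'tau': array([ 1.0000e-03, -6.2583e+01,  5.0000e-02, -3.9185e+01,  1.6000e-02,
        8.0000e-03,  0.0000e+00]), 'position': array([ 0.233, -0.58 ,  0.25 ]), 'ee_rot': array([ 0.982,  0.19 , -0.   , -0.001]), 'ft_force': array([ 0.344,  0.219, -0.671]), 'torque': array([-0.003, -0.001,  0.042]), 'grasp_force': np.float64(0.0), 'grip_width': np.float64(1.001)}
```

View pics/top0.png

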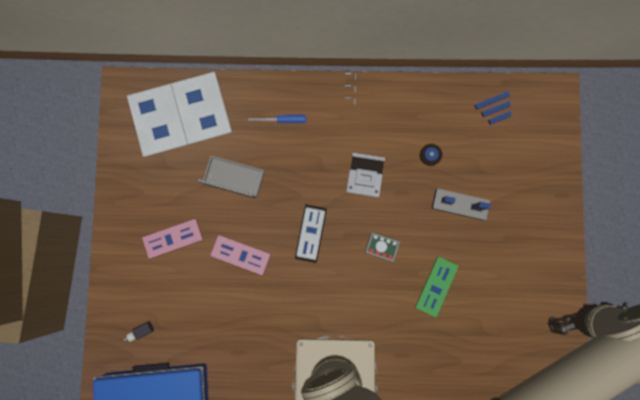

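View pics/scene0.png

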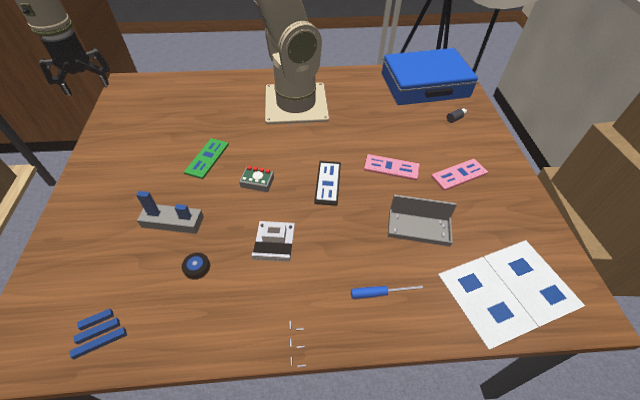

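The top view shows the tablet (white screen) at (311,233), stand (366,175) with its dark pad on the far side, tray (233,177), and rack (462,204). The beams are at (448,200) and (483,206). In the scene view the taller beam is the left one at (148,204), so it is in the −y slot, and the tray's high wall at (423,205) is on the robot's side.

```bash
python3 - <<'E'
from h import *
t=load("top0");s=load("scene0");w=load("wrist0")
print("wrist look",(-w["extrinsics"][2,:3]).round(3),"right",w["extrinsics"][0,:3].round(3),w["intrinsics"].round(0).tolist(),t["intrinsics"][0,0])
hsv=cv2.cvtColor(t["pixels"],cv2.COLOR_RGB2HSV)
def comp(mask,c,roi,z,name):
    m=np.zeros(mask.shape,np.uint8);x0,y0,x1,y1=roi;m[y0:y1,x0:x1]=mask[y0:y1,x0:x1]
    cs,_=cv2.findContours(m,cv2.RETR_EXTERNAL,cv2.CHAIN_APPROX_NONE)
    for k in sorted(cs,key=cv2.contourArea)[::-1][:2]:
        if cv2.contourArea(k)<15: continue
        b=cv2.boxPoints(cv2.minAreaRect(k)); p=onz(c,b,z)[:,:2]
        e=p[1]-p[0];f=p[2]-p[1]
        print(name,"c",p.mean(0).round(4),"sides",np.linalg.norm(e).round(4),np.linalg.norm(f).round(4),"ang",np.degrees(np.arctan2(*e[::-1])).round(1),np.degrees(np.arctan2(*f[::-1])).round(1),b.mean(0).round(1))
H,S,V=hsv[...,0],hsv[...,1],hsv[...,2]
blue=((H>100)&(H<130)&(S>110)).astype(np.uint8)
comp(((S<70)&(V>150)).astype(np.uint8),t,(290,195,335,270),.032,"screen")
comp((V<60).astype(np.uint8),t,(290,195,335,270),.032,"case")
comp(blue,t,(430,185,462,215),.08,"beamL")
comp(blue,t,(466,185,500,220),.12,"beamR")
comp(((S<60)&(V>80)).astype(np.uint8),t,(425,180,500,225),.035,"rack")
comp((((S<60)&(V>80))|(V<45)).astype(np.uint8),t,(340,145,395,205),.01,"stand")
comp((V<60).astype(np.uint8),t,(340,145,395,205),.012,"pad")
comp(((S<80)&(V>60)).astype(np.uint8),t,(190,145,275,205),.02,"tray")
E
```

```text
wrist look [-0.273 -0.109 -0.956] right [ 0.373 -0.928 -0.   ] [[335.0, 0.0, 319.0], [0.0, 335.0, 199.0], [0.0, 0.0, 1.0]] 517.3469822237225
screen c [0.4334 0.0809] sides 0.146 0.0562 ang -9.8 -100.1 [310.5 233.2]
beamL c [ 0.5368 -0.3244] sides 0.0133 0.0244 ang -11.6 -100.6 [449.  199.5]
beamR c [ 0.5186 -0.4131] sides 0.028 0.0114 ang -89.1 179.0 [484. 205.]
rack c [ 0.5278 -0.3725] sides 0.0642 0.1675 ang -12.9 -102.2 [461.7 204.3]
stand c [ 0.5944 -0.0814] sides 0.0812 0.105 ang -8.2 -98.2 [364.2 182. ]
stand c [ 0.6736 -0.0936] sides 0.0139 0.1038 ang -8.0 -98.1 [368.4 156.7]
pad c [ 0.6481 -0.0893] sides 0.0343 0.094 ang -7.7 -97.7 [367.  164.7]
tray c [0.6061 0.3302] sides 0.0929 0.1923 ang -13.2 -104.8 [230.5 175.7]
```

```bash
python3 - <<'E'
import cv2
a=cv2.imread("pics/top0.png");b=cv2.imread("pics/scene0.png")
p=cv2.resize(a[140:230,185:300],None,fx=3.4,fy=3.4,interpolation=cv2.INTER_CUBIC)
q=cv2.resize(a[140:230,335:435],None,fx=3.4,fy=3.4,interpolation=cv2.INTER_CUBIC)
print(p.shape,q.shape)
r=cv2.resize(b[180:270,120:310],(780,290),interpolation=cv2.INTER_CUBIC)
import numpy as np
u=np.hstack([p,q])[:, :780];u=np.pad(u,((0,0),(0,780-u.shape[1]),(0,0)))
cv2.imwrite("pics/crop0.png",np.vstack([u[:306],r]))
E
```

```text
(306, 391, 3) (306, 340, 3)
```

View pics/crop0.png

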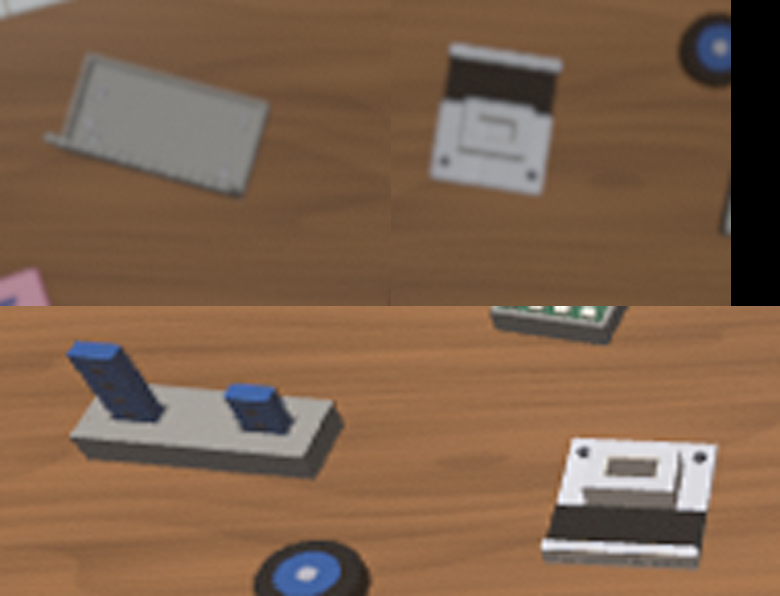

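The crop shows the stand with its lip and dark pad on the far side and the socket opening at about (495,128). The tray's high wall is along its lower-left edge, and the long beam is in the rack's −y slot. Next I move over the rack for a close look.

```bash
cat >> h.py <<'E'
def pose():
    o=manip.get_obs();q=o["ee_rot"];return np.array(o["position"]),2*np.degrees(np.arctan2(q[1],q[0]))
def plan(tgt,yaw,n=10,start=None):
    "rows (tx ty tz spin) of a straight path; yaw = world angle of tool x, deg"
    p,y=start or pose();tgt=np.array(tgt,float);dy=(yaw-y+180)%360-180
    print("from",p.round(4),round(y,1),"dist",np.linalg.norm(tgt-p).round(3),"dyaw",round(dy,1))
    for i in range(n):
        a=np.radians(y+dy*i/n);d=(tgt-p)/n/.4
        r=[d[0]*np.cos(a)+d[1]*np.sin(a),d[0]*np.sin(a)-d[1]*np.cos(a),-d[2],-dy/n/180]
        print(" ".join(f"{v:.4f}" for v in r),end="; ")
    print()
def stat():
    o=manip.get_obs();p,y=pose();print("t",round(float(o["clock"]),2),"p",p.round(4),"yaw",round(y,2),"F",np.round(o["ft_force"],1),"w",round(float(o["grip_width"]),3),"g",round(float(o["grasp_force"]),1),"j",np.round(o["joint_pos"],2))
E
python3 -c "
from h import *
plan([.515,-.413,.26],77.5)"
```

```text
from [ 0.2328 -0.5798  0.2497] 21.9 dist 0.328 dyaw 55.6
0.0810 -0.0124 -0.0026 -0.0309; 0.0818 -0.0045 -0.0026 -0.0309; 0.0819 0.0035 -0.0026 -0.0309; 0.0812 0.0114 -0.0026 -0.0309; 0.0797 0.0192 -0.0026 -0.0309; 0.0774 0.0268 -0.0026 -0.0309; 0.0745 0.0342 -0.0026 -0.0309; 0.0708 0.0413 -0.0026 -0.0309; 0.0665 0.0479 -0.0026 -0.0309; 0.0615 0.0541 -0.0026 -0.0309;
```

{"method": "arm_command", "body": {"series": "0 0.081 -0.012 -0.003 -0.031; 0 0.082 -0.005 -0.003 -0.031; 0 0.082 0.004 -0.003 -0.031; 0 0.081 0.011 -0.003 -0.031; 0 0.08 0.019 -0.003 -0.031; 0 0.077 0.027 -0.003 -0.031; 0 0.075 0.034 -0.003 -0.031; 0 0.071 0.041 -0.003 -0.031; 0 0.066 0.048 -0.003 -0.031; 0 0.062 0.054 -0.003 -0.031"}}

```text
clock: 1.4
position: [0.5155, -0.4119, 0.262]
ee_rot: [0.778, 0.628, -0.0, -0.0]
ft_force: [-0.1, -0.8, 0.3]
grip_width: 1.0
grasp_force: 0.0
```

```bash
python3 - <<'E'
from h import *
stat();c=cam("wrist");save(c,"pics/w1.png");np.savez("w1.npz",**c)
E
```

```text
t 1.4 p [ 0.5155 -0.4119  0.262 ] yaw 77.85 F [-0.1 -0.8  0.3] w 1.0 g 0.0 j [ 0.85  0.43 -0.34  1.33  0.14  1.41  0.3 ]
```

View pics/w1.png

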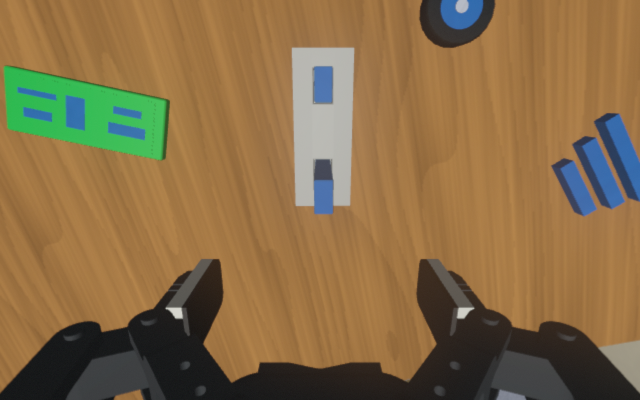

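The wrist view shows the long beam's bright top face at about (323,197) with its dark side face above it. The short beam is at (323,85) and the grey rack spans rows 48–206.

```bash
python3 - <<'E'
from h import *
c=load("w1");t=load("top0");s=load("scene0")
hsv=cv2.cvtColor(c["pixels"],cv2.COLOR_RGB2HSV);H,S,V=[hsv[...,i] for i in range(3)]
def rect(m,roi,im=None):
    k=np.zeros(m.shape,np.uint8);x0,y0,x1,y1=roi;k[y0:y1,x0:x1]=m[y0:y1,x0:x1]
    cs,_=cv2.findContours(k,cv2.RETR_EXTERNAL,cv2.CHAIN_APPROX_NONE)
    return cv2.boxPoints(cv2.minAreaRect(max(cs,key=cv2.contourArea)))
b=(H>95)&(H<130)&(S>100)&(V>110)
r=rect(b,(300,150,350,220));print(r.round(1).tolist())
P=onz(c,r,.12);print("long top",P.mean(0).round(4),[np.linalg.norm(P[i]-P[i-1]).round(4) for i in (1,2)],np.degrees(np.arctan2(*(P[1]-P[0])[1::-1])).round(1))
r2=rect(b,(300,50,350,115));P2=onz(c,r2,.08);print("short top",P2.mean(0).round(4),[np.linalg.norm(P2[i]-P2[i-1]).round(4) for i in (1,2)])
d=P.mean(0)-P2.mean(0);print("axis",np.degrees(np.arctan2(d[1],d[0])).round(1),np.linalg.norm(d))
g=(S<50)&(V>120);rr=rect((g|((H>95)&(H<130)&(S>60))),(280,40,365,207));R=onz(c,rr,.035);print("rack",R.mean(0).round(4),[(np.linalg.norm(R[i]-R[i-1]).round(4),np.degrees(np.arctan2(*(R[i]-R[i-1])[1::-1])).round(1)) for i in (1,2)])
# heights: wrist vs scene/top
for cc,n,roi,f in((s,"scene",(135,185,165,222),1),(t,"top",(466,185,500,220),1)):
    h=cv2.cvtColor(cc["pixels"],cv2.COLOR_RGB2HSV);m=(h[...,0]>95)&(h[...,0]<130)&(h[...,1]>100)&(h[...,2]>(130 if n=="scene" else 100))
    q=rect(m,roi).mean(0);X,e=two(c,r.mean(0),cc,q);print(n,q.round(1),"tri",X.round(4),"gap",e.round(4))
print(c["pixels"][165,323],c["pixels"][197,323])
E
```

```text
[[314.0, 180.0], [332.0, 180.0], [332.0, 213.0], [314.0, 213.0]]
long top [ 0.5189 -0.4168  0.12  ] [np.float64(0.0147), np.float64(0.0285)] -12.2
short top [ 0.5374 -0.3293  0.08  ] [np.float64(0.0145), np.float64(0.0278)]
axis -102.0 0.09798219550704824
rack [ 0.5284 -0.374   0.035 ] [(np.float64(0.0587), np.float64(-12.1)), (np.float64(0.1601), np.float64(-100.4))]
scene [142.5 193.4] tri [ 0.5187 -0.416   0.1197] gap 0.0013
top [484.5 205. ] tri [ 0.5189 -0.4165  0.117 ] gap 0.0019
[71 74 88] [ 78 115 174]
```

{"method": "arm_command", "body": {"series": "0 -0.009 0.011 0.08 0; 0 0 0 0.1 0; 0 0 0 0.12 0; 0 0 0 0.08 0; 0 0 0 0.037 0; 0 0 0 0 0; 1 0 0 0 0; 1 0 0 0 0; 1 0 0 0 0; 1 0 0 0 0", "newtons": 50}}

```text
clock: 2.7
position: [0.5185, -0.4171, 0.0961]
ee_rot: [0.779, 0.627, -0.0, 0.0]
ft_force: [0.1, -1.2, -0.5]
grip_width: 0.18
grasp_force: 48.6
```

```bash
python3 - <<'E'
from h import *
stat()
E
```

```text
t 2.7 p [ 0.5185 -0.4171  0.0961] yaw 77.68 F [ 0.1 -1.2 -0.5] w 0.18 g 48.6 j [ 0.85  0.56 -0.32  1.5   0.19  1.12  0.27]
```

```bash
python3 - <<'E'
from h import *
p,y=pose();plan([.600,-.17,.25],82,6,(np.array([p[0],p[1],.25]),y))
E
```

```text
from [ 0.5185 -0.4171  0.25  ] 77.7 dist 0.26 dyaw 4.3
0.1079 0.0112 -0.0000 -0.0040; 0.1077 0.0126 -0.0000 -0.0040; 0.1075 0.0139 -0.0000 -0.0040; 0.1074 0.0153 -0.0000 -0.0040; 0.1072 0.0166 -0.0000 -0.0040; 0.1069 0.0180 -0.0000 -0.0040;
```

{"method": "arm_command", "body": {"series": "1 0 0 -0.1 0; 1 0 0 -0.14 0; 1 0 0 -0.14 0; 1 0.108 0.011 -0.005 -0.004; 1 0.108 0.013 0 -0.004; 1 0.107 0.014 0 -0.004; 1 0.107 0.015 0 -0.004; 1 0.107 0.017 0 -0.004; 1 0.107 0.018 0 -0.004; 1 0 0 0 0", "newtons": 50}}

```text
clock: 3.95
position: [0.6011, -0.1651, 0.2496]
ee_rot: [0.752, 0.659, 0.001, -0.001]
ft_force: [-0.2, -0.1, -1.5]
grip_width: 0.182
grasp_force: 50.3
```

```bash
python3 - <<'E'
from h import *
stat();c=cam("wrist");save(c,"pics/w2.png");np.savez("w2.npz",**c)
t=cam("top");np.savez("top1.npz",**t)
E
```

```text
t 3.95 p [ 0.6011 -0.1651  0.2496] yaw 82.39 F [-0.2 -0.1 -1.5] w 0.182 g 50.3 j [ 0.56  0.37 -0.47  1.45  0.16  1.37 -0.05]
```

View pics/w2.png

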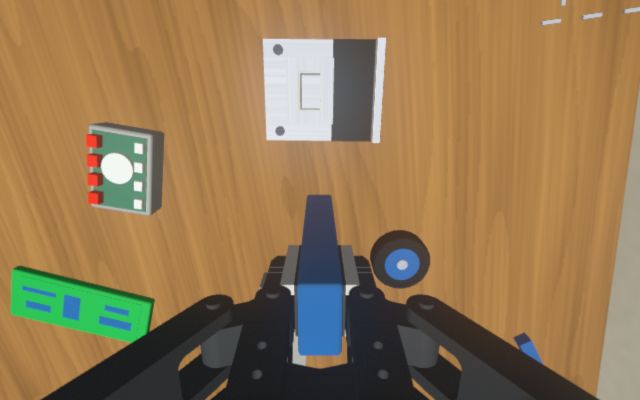

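The wrist view shows the stand with its socket opening at about (311,91), the dark pad at columns 333–373 and the lip at its right. The beam is held straight with its top face at (320,315).

```bash
python3 - <<'E'
from h import *
c=load("w2");t=load("top0");im=c["pixels"];g=cv2.cvtColor(im,cv2.COLOR_RGB2GRAY);hsv=cv2.cvtColor(im,cv2.COLOR_RGB2HSV)
def rect(m,roi):
    k=np.zeros(m.shape,np.uint8);x0,y0,x1,y1=roi;k[y0:y1,x0:x1]=m[y0:y1,x0:x1]
    cs,_=cv2.findContours(k,cv2.RETR_EXTERNAL,cv2.CHAIN_APPROX_NONE)
    k=max(cs,key=cv2.contourArea);return cv2.boxPoints(cv2.minAreaRect(k))
def rep(n,b,z):
    P=onz(c,b,z);print(n,b.round(1).tolist(),P.mean(0).round(4),[(np.linalg.norm(P[i]-P[i-1]).round(4),np.degrees(np.arctan2(*(P[i]-P[i-1])[1::-1])).round(1)) for i in (1,2)]);return P
P=rep("pad",rect(g<70,(325,30,380,150)),.012)
rep("base",rect((hsv[...,1]<70),(250,20,390,150)),.008)
print(g[91,262:336].tolist());print(g[64:118,311].tolist());print(g[64:118,303].tolist())
E
```

```text
Traceback (most recent call last):
ValueError: max() iterable argument is empty
```

```bash
python3 - <<'E'
from h import *
c=load("w2");im=np.ascontiguousarray(c["pixels"]);g=cv2.cvtColor(im,cv2.COLOR_RGB2GRAY)
print(im.dtype,im.shape,g[90,340:390:4],im[90,355])
print(g[91,262:390].tolist());print(g[64:118,311].tolist());print(g[32:150:1,350].tolist())
E
```

```text
uint8 (400, 640, 3) [ 92  90  89  86  85  83  82  82  89 223 223 142 144] [85 84 86]
[150, 154, 181, 221, 225, 225, 226, 225, 225, 225, 225, 225, 225, 225, 225, 225, 225, 225, 225, 225, 225, 225, 225, 225, 225, 223, 225, 228, 227, 225, 225, 225, 226, 225, 223, 222, 212, 206, 162, 159, 220, 225, 225, 225, 225, 225, 225, 225, 225, 225, 225, 225, 225, 225, 224, 224, 224, 224, 225, 225, 225, 222, 221, 222, 221, 221, 222, 223, 223, 223, 216, 164, 105, 94, 93, 93, 93, 92, 91, 91, 91, 90, 90, 90, 90, 89, 90, 89, 88, 87, 87, 86, 85, 85, 85, 85, 84, 84, 84, 83, 83, 83, 82, 83, 81, 81, 82, 82, 81, 81, 89, 124, 162, 222, 224, 223, 223, 223, 222, 221, 216, 158, 142, 143, 143, 144, 144, 145]
[225, 224, 224, 224, 224, 224, 223, 222, 218, 174, 161, 205, 221, 224, 229, 229, 229, 229, 228, 226, 224, 222, 222, 222, 223, 224, 224, 225, 224, 223, 224, 227, 227, 225, 222, 223, 225, 225, 224, 226, 227, 226, 226, 220, 190, 191, 221, 224, 225, 224, 225, 225, 225, 225]
[135, 135, 136, 135, 135, 134, 129, 87, 80, 79, 80, 80, 80, 80, 80, 81, 81, 81, 81, 81, 81, 82, 82, 82, 82, 84, 84, 83, 83, 83, 84, 84, 85, 85, 84, 85, 85, 85, 85, 85, 84, 85, 87, 87, 87, 87, 87, 86, 87, 86, 87, 88, 86, 87, 87, 86, 87, 87, 88, 88, 87, 87, 88, 89, 88, 89, 89, 88, 88, 88, 89, 88, 87, 87, 89, 89, 88, 88, 88, 86, 86, 88, 87, 87, 87, 87, 85, 87, 85, 86, 86, 87, 85, 85, 86, 84, 85, 84, 85, 84, 84, 84, 85, 83, 84, 83, 83, 84, 88, 112, 136, 138, 138, 139, 139, 139, 140, 139]
```

```bash
python3 - <<'E'
from h import *
c=load("w2");im=np.ascontiguousarray(c["pixels"]);g=cv2.cvtColor(im,cv2.COLOR_RGB2GRAY).astype(float)
def edge(line,a,b,thr):   # first subpixel crossing between a and b
    s=line[a:b];i=np.where((s[:-1]-thr)*(s[1:]-thr)<=0)[0]
    return a+i[0]+(thr-s[i[0]])/(s[i[0]+1]-s[i[0]]) if len(i) else np.nan
E={}
rows=[r for r in range(50,136,5)]
L=[(edge(g[r],255,275,185),r) for r in rows]; Rr=[(edge(g[r],378,395,185),r) for r in rows]
B=[(edge(g[r],325,340,160),r) for r in range(75,112,3)]
T=[(x,edge(g[:,x],33,45,108)) for x in range(340,370,4)];Bo=[(x,edge(g[:,x],136,148,112)) for x in range(340,370,4)]
for n,pts,z in(("x=60",L,.008),("x=-60",Rr,.024),("x=-10",B,.04),("y-",T,.012),("y+",Bo,.012),):
    pts=[p for p in pts if not np.isnan(p).any()]
    P=onz(c,pts,z)[:,:2];v=cv2.fitLine(P.astype(np.float32),cv2.DIST_HUBER,0,.01,.01).ravel()
    a=np.degrees(np.arctan2(v[1],v[0]))%180
    E[n]=v;print(n,len(pts),"ang",a.round(2),"pt",P.mean(0).round(4))
a=np.radians(172.)
for a in (171,172,173):
    a=np.radians(a);u=np.array([np.cos(a),np.sin(a)]);w=np.array([-u[1],u[0]])
    print({n:(round(float(v[2:]@u),4),round(float(v[2:]@w),4)) for n,v in E.items()})
S=onz(c,[(300.5,91),(311,73.5),(311,108.5)],.04);print("socket",S.round(4).tolist())
print(proj(c,[[0,0,0]]))
# held beam: top-face bottom corners
b=np.array([(298,283),(342,283),(341,353),(300,353)]);print(onz(c,b,.2496+.0245).round(4).tolist())
E
```

```text
x=60 18 ang 81.77 pt [ 0.5563 -0.0795]
x=-60 18 ang 81.88 pt [ 0.675  -0.0955]
x=-10 13 ang 81.79 pt [ 0.6258 -0.0891]
y- 8 ang 172.16 pt [ 0.6537 -0.041 ]
y+ 8 ang 171.71 pt [ 0.6435 -0.1405]
{'x=60': (-0.5619, -0.0094), 'x=-60': (-0.6815, -0.0207), 'x=-10': (-0.6321, -0.0074), 'y-': (-0.6521, -0.0618), 'y+': (-0.6575, 0.0381)}
{'x=60': (-0.5619, 0.0004), 'x=-60': (-0.6817, -0.0088), 'x=-10': (-0.6321, 0.0036), 'y-': (-0.653, -0.0504), 'y+': (-0.6568, 0.0496)}
{'x=60': (-0.5618, 0.0102), 'x=-60': (-0.6818, 0.0031), 'x=-10': (-0.632, 0.0146), 'y-': (-0.6538, -0.039), 'y+': (-0.6558, 0.061)}
socket [[0.5956, -0.0832, 0.04], [0.6076, -0.0691, 0.04], [0.6032, -0.1004, 0.04]]
[[-265.59591272   88.28653944]]
[[0.5971, -0.1489, 0.2741], [0.6117, -0.1508, 0.2741], [0.6082, -0.1793, 0.2741], [0.5935, -0.1773, 0.2741]]
```

{"method": "arm_command", "body": {"series": "1 0.05 -0.005 0 0.003; 1 0.06 -0.005 0.03 0; 1 0.06 -0.005 0.06 0; 1 0.03 -0.004 0.08 0; 1 0 0 0.08 0; 1 0 0 0.02 0; 1 0 0 0.02 0; 1 0 0 0.02 0; 1 0 0 0.02 0; 1 0 0 0 0", "newtons": 50}}

```text
clock: 5.3
position: [0.6065, -0.0895, 0.1251]
ee_rot: [0.758, 0.652, 0.002, 0.003]
ft_force: [-18.8, 3.5, 52.6]
grip_width: 0.178
grasp_force: 61.3
```

```bash
python3 - <<'E'
from h import *
stat()
E
```

```text
t 5.3 p [ 0.6065 -0.0895  0.1251] yaw 81.45 F [-18.8   3.5  52.6] w 0.178 g 61.3 j [ 0.45  0.44 -0.48  1.62  0.23  1.12 -0.24]
```

{"method": "arm_command", "body": {"series": "1 0 0 -0.02 0; 1 0 0 -0.03 0; 1 0 0 -0.03 0; 1 0 0 0 0; 1 0 0 0 0; 1 0 0 0 0; 1 0 0 0 0; 1 0 0 0 0; 1 0 0 0 0; 1 0 0 0 0", "newtons": 50}}

```text
clock: 6.55
position: [0.6042, -0.0898, 0.1495]
ee_rot: [0.758, 0.652, 0.0, 0.0]
ft_force: [0.7, -0.0, -1.2]
grip_width: 0.186
grasp_force: 50.2
```

```bash
python3 - <<'E'
from h import *
stat();c=cam("wrist");np.savez("w3.npz",**c);s=cam("scene");np.savez("s3.npz",**s)
a=c["pixels"][80:400,200:450,::-1];b=cv2.resize(s["pixels"][170:270,235:320,::-1],None,fx=4.5,fy=4.5,interpolation=cv2.INTER_CUBIC)
a=cv2.resize(a,None,fx=1.55,fy=1.55);h=max(a.shape[0],b.shape[0]);f=lambda x:np.pad(x,((0,h-x.shape[0]),(0,0),(0,0)))
cv2.imwrite("pics/c3.png",np.hstack([f(a),f(b)]));print(a.shape,b.shape)
print("socket proj wrist",proj(c,[[.6045,-.0847,.04]]),"scene",proj(s,[[.6045,-.0847,.04]]))
E
```

```text
t 6.55 p [ 0.6042 -0.0898  0.1495] yaw 81.46 F [ 0.7 -0.  -1.2] w 0.186 g 50.2 j [ 0.46  0.42 -0.49  1.6   0.21  1.17 -0.22]
(496, 388, 3) (450, 382, 3)
socket proj wrist [[316.85596556 197.39103394]] scene [[272.88119727 229.84774145]]
```

View pics/c3.png

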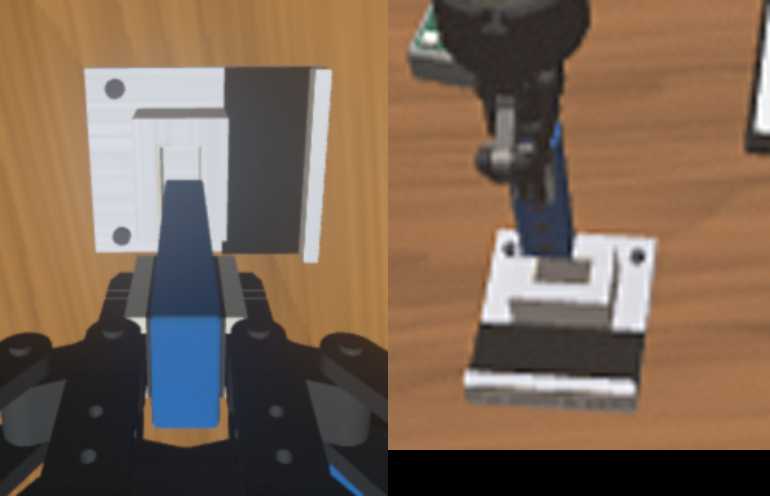

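```bash
python3 - <<'E'
from h import *
c=load("w3");g=cv2.cvtColor(np.ascontiguousarray(c["pixels"]),cv2.COLOR_RGB2GRAY)
b=onz(c,[(305.8,196.8),(332.9,196.8)],.1495-.0861);s=onz(c,[(303,175),(329.7,175),(303,190),(329.7,190)],.04)
print(b.round(4).tolist(),"\n",s.round(4).tolist())
a=np.radians(81.85);u=np.array([np.cos(a),np.sin(a)]);bc=b.mean(0)[:2]-.015*u
sc=s[:2].mean(0)[:2]-.0165*u;print("beam bottom c",bc.round(4),"socket c",sc.round(4),"need",(sc-bc).round(4))
print(g[168:182,316].tolist(),g[190:202,318].tolist(),g[185,295:340].tolist())
E
```

```text
[[0.5986, -0.0762, 0.0634], [0.6161, -0.0789, 0.0634]] 
 [[0.5972, -0.0668, 0.04], [0.6161, -0.0696, 0.04], [0.5954, -0.0777, 0.04], [0.6145, -0.0806, 0.04]]
beam bottom c [ 0.6052 -0.0924] socket c [ 0.6043 -0.0845] need [-0.0009  0.0079]
[214, 214, 215, 214, 213, 213, 216, 217, 216, 214, 212, 212, 212, 212] [217, 217, 215, 213, 211, 202, 117, 87, 87, 86, 86, 86] [216, 216, 215, 213, 212, 206, 200, 201, 170, 142, 191, 213, 215, 215, 215, 215, 214, 214, 215, 214, 215, 214, 215, 215, 214, 214, 214, 214, 214, 214, 214, 214, 210, 183, 184, 211, 215, 215, 212, 210, 210, 211, 210, 210, 210]
```

{"method": "arm_command", "body": {"series": "1 0.016 -0.005 0 -0.002; 1 0 0 0 0; 1 0 0 0.03 0; 1 0 0 0.02 0; 1 0 0 0.01 0; 1 0 0 0.01 0; 1 0 0 0.01 0; 1 0 0 0.01 0; 1 0 0 0 0; 1 0 0 0 0", "newtons": 50}}

```text
clock: 7.9
position: [0.6033, -0.0832, 0.1137]
ee_rot: [0.756, 0.655, 0.0, 0.0]
ft_force: [0.5, 0.1, -1.0]
grip_width: 0.18
grasp_force: 50.2
```

```bash
python3 - <<'E'
from h import *
stat()
E
```

```text
t 7.9 p [ 0.6033 -0.0832  0.1137] yaw 81.81 F [ 0.5  0.1 -1. ] w 0.18 g 50.2 j [ 0.45  0.45 -0.48  1.64  0.23  1.11 -0.24]
```

{"method": "arm_command", "body": {"series": "1 0 0 0.013 0; 1 0 0 0.013 0; 1 0 0 0.01 0; 1 0 0 0.008 0; 1 0 0 0.006 0; 1 0 0 0.005 0; 1 0 0 0 0; 1 0 0 0 0; 1 0 0 0 0; 1 0 0 0 0", "newtons": 50}}

```text
clock: 9.15
position: [0.6035, -0.0832, 0.0936]
ee_rot: [0.756, 0.655, 0.0, 0.001]
ft_force: [-7.8, 0.7, 16.6]
grip_width: 0.179
grasp_force: 52.9
```

```bash
python3 - <<'E'
from h import *
stat()
E
```

```text
t 9.15 p [ 0.6035 -0.0832  0.0936] yaw 81.81 F [-7.8  0.7 16.6] w 0.179 g 52.9 j [ 0.44  0.47 -0.48  1.66  0.24  1.07 -0.25]
```

{"method": "arm_command", "body": {"series": "0 0 0 0 0; 0 0 0 0 0; 0 0 0 -0.01 0; 0 0 0 -0.12 0; 0 0 0 -0.14 0; 0 0 0 -0.14 0; 0 0 0 0 -0.05; 0 0 0 0 -0.05; 0 0 0 0 -0.05; 0 0 0 0 -0.05", "newtons": 20}}

```text
clock: 10.4
position: [0.6032, -0.0832, 0.2557]
ee_rot: [0.514, 0.858, -0.0, 0.0]
ft_force: [-0.0, -0.0, 0.3]
grip_width: 0.998
grasp_force: 0.0
```

```bash
python3 - <<'E'
from h import *
stat();plan([.375,.09,.24],170,7)
s=cam("scene");np.savez("s4.npz",**s)
E
```

```text
t 10.4 p [ 0.6032 -0.0832  0.2557] yaw 118.12 F [-0.  -0.   0.3] w 0.998 g 0.0 j [ 0.53  0.35 -0.6   1.47  0.2   1.38  0.41]
from [ 0.6032 -0.0832  0.2557] 118.1 dist 0.287 dyaw 51.9
0.0930 -0.0427 0.0056 -0.0412; 0.0977 -0.0304 0.0056 -0.0412; 0.1008 -0.0175 0.0056 -0.0412; 0.1022 -0.0044 0.0056 -0.0412; 0.1019 0.0089 0.0056 -0.0412; 0.0999 0.0219 0.0056 -0.0412; 0.0963 0.0346 0.0056 -0.0412;
```

{"method": "arm_command", "body": {"series": "0 0.093 -0.043 0.005 -0.041; 0 0.098 -0.03 0.005 -0.041; 0 0.101 -0.018 0.005 -0.041; 0 0.102 -0.004 0.005 -0.041; 0 0.102 0.009 0.005 -0.041; 0 0.1 0.022 0.005 -0.041; 0 0.096 0.035 0.005 -0.041; 0 0 0 0 0; 0 0 0 0 0; 0 0 0 0 0"}}

```text
clock: 11.7
position: [0.3768, 0.0915, 0.2415]
ee_rot: [0.093, 0.996, 0.0, -0.0]
ft_force: [0.6, 1.2, 0.7]
grip_width: 1.0
grasp_force: 0.0
```

```bash
python3 - <<'E'
from h import *
stat();c=cam("wrist");np.savez("w5.npz",**c);t=cam("top");s=load("s4");np.savez("t5.npz",**t)
a=c["pixels"][...,::-1];b=cv2.resize(s["pixels"][170:270,235:320,::-1],None,fx=3,fy=3,interpolation=cv2.INTER_CUBIC)
o=np.zeros((590,640,3),np.uint8);o[:290]=cv2.resize(a,(464,290))[:, :464].copy() if 0 else 0
o[:400]=a;o=o.copy();o2=np.zeros((590,800,3),np.uint8);o2[:400,:640]=a;o2[290:590,545:800]=b
cv2.imwrite("pics/c5.png",o2)
E
```

```text
t 11.7 p [0.3768 0.0915 0.2415] yaw 169.34 F [0.6 1.2 0.7] w 1.0 g 0.0 j [ 0.55 -0.21 -0.78  2.   -0.16  1.29  1.21]
```

View pics/c5.png

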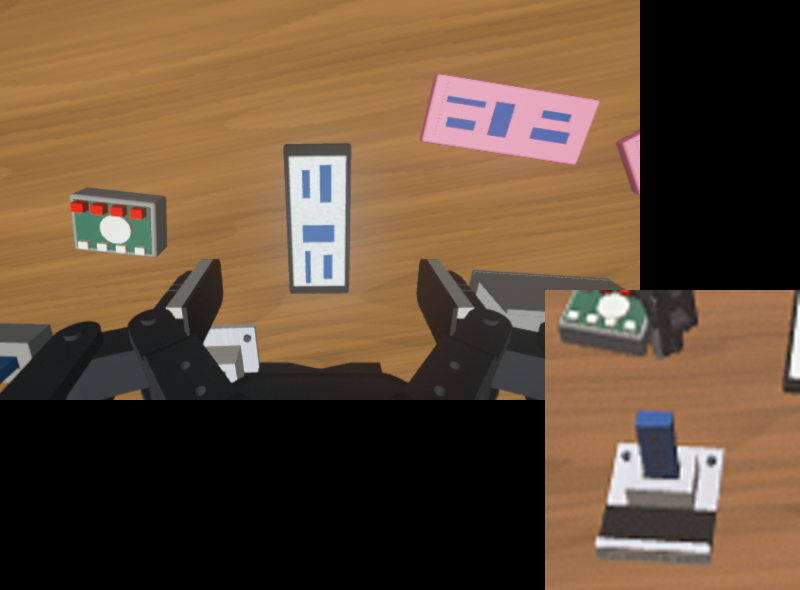

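The wrist view shows the tablet's black case with corners at about (284,145), (350,145), (349,293) and (288,293), robot-side end uppermost. The inset shows the long beam upright in the socket.

```bash
python3 - <<'E'
from h import *
c=load("w5");t=load("t5");s=load("s4")
g=cv2.cvtColor(np.ascontiguousarray(c["pixels"]),cv2.COLOR_RGB2HSV)
m=np.zeros((400,640),np.uint8);m[138:300,278:358]=((g[...,1]<70)|((g[...,0]>95)&(g[...,0]<130)))[138:300,278:358]
m=cv2.morphologyEx(m,cv2.MORPH_OPEN,np.ones((5,5)))
k=max(cv2.findContours(m,0,cv2.CHAIN_APPROX_NONE)[0],key=cv2.contourArea)
q=cv2.approxPolyDP(k,8,True).reshape(-1,2).astype(float);print(q.tolist(),cv2.contourArea(k))
P=onz(c,q,.032);print(P.round(4).tolist(),P.mean(0).round(4))
for i in range(len(P)):
    d=P[i]-P[i-1];print(np.linalg.norm(d).round(4),np.degrees(np.arctan2(d[1],d[0])).round(1))
# screen in wrist vs scene -> height
S=(g[...,1]<60)&(g[...,2]>150)|((g[...,0]>95)&(g[...,0]<130)&(g[...,1]>60))
def cen(cc,roi):
    h=cv2.cvtColor(np.ascontiguousarray(cc["pixels"]),cv2.COLOR_RGB2HSV);x0,y0,x1,y1=roi
    mm=np.zeros((400,640),np.uint8);mm[y0:y1,x0:x1]=(((h[...,1]<70)&(h[...,2]>150))|((h[...,0]>100)&(h[...,0]<130)&(h[...,1]>90)&(h[...,2]>90)))[y0:y1,x0:x1]
    return cv2.boxPoints(cv2.minAreaRect(max(cv2.findContours(mm,0,2)[0],key=cv2.contourArea)))
o=lambda b:b[np.argsort(b[:,1])]
a=cen(c,(278,138,358,300));b=cen(s,(305,155,350,210))
a=o(a);b=o(b)
# robot-side end of screen: top rows in both pictures
for i,n in((slice(0,2),"near"),(slice(2,4),"far")):
    X,e=two(c,a[i].mean(0),s,b[i].mean(0));print(n,a[i].mean(0).round(1),b[i].mean(0).round(1),X.round(4),e.round(4))
# beam top
h=cv2.cvtColor(np.ascontiguousarray(s["pixels"]),cv2.COLOR_RGB2HSV);mm=np.zeros((400,640),np.uint8);roi=(slice(200,238),slice(255,290));mm[roi]=((h[...,0]>100)&(h[...,0]<130)&(h[...,1]>100)&(h[...,2]>130))[roi]
b=cv2.boxPoints(cv2.minAreaRect(max(cv2.findContours(mm,0,2)[0],key=cv2.contourArea)));print("beam top scene",b.mean(0),"expect",proj(s,[[.6035,-.0838,.118],[.604,-.0845,.125]]).round(1).tolist())
E
```

```text
[[286.0, 145.0], [290.0, 292.0], [346.0, 292.0], [349.0, 145.0]] 9184.5
[[0.3439, 0.0643, 0.032], [0.5081, 0.0331, 0.032], [0.5199, 0.0959, 0.032], [0.3554, 0.1258, 0.032]] [0.4318 0.0798 0.032 ]
0.0625 -100.6
0.1672 -10.8
0.0639 79.3
0.1672 169.7
near [317. 156.] [329.  162.7] [0.3598 0.0923 0.0347] 0.0005
far [317. 285.] [325.9 199.7] [0.505  0.0667 0.0322] 0.0034
beam top scene [270.5 212.5] expect [[270.6, 212.2], [270.1, 210.7]]
```

{"method": "arm_command", "body": {"series": "0 0.014 -0.004 0 -0.002; 0 0 0 0.1 0; 0 0 0 0.1 0; 0 0 0 0.1 0; 0 0 0 0.1 0; 0 0 0 0.07 0; 0 0 0 0.04 0; 0 0 0 0.024 0; 0 0 0 0 0; 0 0 0 0 0", "newtons": 20}}

```text
clock: 13.05
position: [0.3709, 0.0914, 0.0285]
ee_rot: [0.089, 0.996, -0.0, 0.0]
ft_force: [0.3, 0.4, -0.4]
grip_width: 1.002
grasp_force: 0.0
```

```bash
python3 - <<'E'
from h import *
stat()
E
```

```text
t 13.05 p [0.3709 0.0914 0.0285] yaw 169.83 F [ 0.3  0.4 -0.4] w 1.002 g 0.0 j [ 0.49  0.17 -0.87  2.25  0.19  0.79  0.89]
```

Reach is fine here. Now I close at a light grip and lift.

{"method": "arm_command", "body": {"series": "1 0 0 0 0; 1 0 0 0 0; 1 0 0 0 0; 1 0 0 0 0; 1 0 0 -0.06 0; 1 0 0 -0.1 0; 1 0 0 -0.1 0; 1 0 0 -0.1 0; 1 0 0 -0.1 0; 1 0 0 -0.06 0", "newtons": 20}}

```text
clock: 14.3
position: [0.3705, 0.0915, 0.2378]
ee_rot: [0.089, 0.996, -0.0, 0.001]
ft_force: [0.4, 0.3, -2.9]
grip_width: 0.789
grasp_force: 25.0
```

```bash
python3 - <<'E'
from h import *
stat();c=cam("wrist");s=cam("scene");np.savez("s6.npz",**s);np.savez("w6.npz",**c)
o=np.zeros((560,800,3),np.uint8);o[:400,:400]=c["pixels"][:,120:520,::-1];o[:560,400:]=cv2.resize(s["pixels"][90:230,270:370,::-1],None,fx=4,fy=4,interpolation=cv2.INTER_CUBIC)
cv2.imwrite("pics/c6.png",o)
E
```

```text
t 14.3 p [0.3705 0.0915 0.2378] yaw 169.84 F [ 0.4  0.3 -2.9] w 0.789 g 25.0 j [ 0.61 -0.24 -0.83  2.02 -0.18  1.29  1.24]
```

View pics/c6.png

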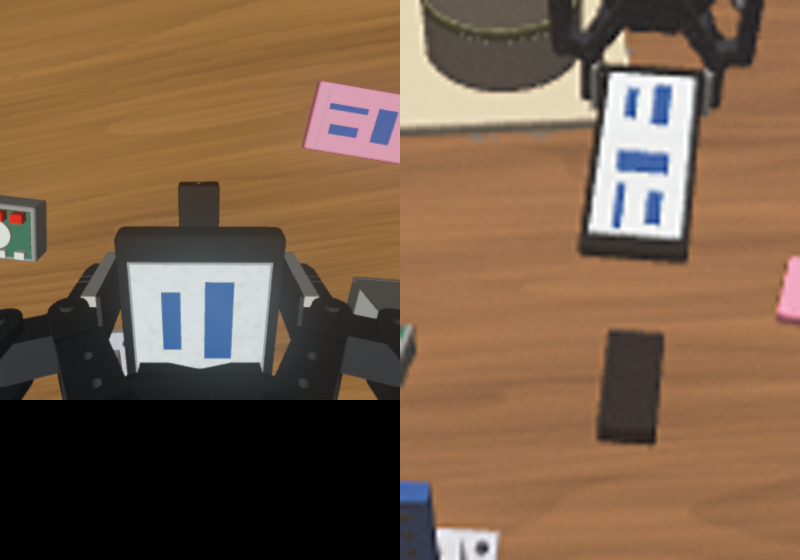

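The wrist crop shows the tablet held at its near end. The scene crop shows it held with its far end lower, top edge at scene (333,107) and lower edge at about (329,150). I'll work out the tilt by casting rays onto its vertical mid-plane.

```bash
cat >> h.py <<'E'
def onplane(c,uv,p,ang):
    "ray onto the vertical plane through p with heading ang (deg): (along, z)"
    a=np.radians(ang);u=np.array([np.cos(a),np.sin(a),0]);n=np.array([-u[1],u[0],0]);o,d=ray(c,uv)
    X=o+d*(((np.array(p)-o)@n)/(d@n))[:,None];return np.c_[(X-p)@u,X[:,2]]
def tabmask(c,roi,black=70):
    h=cv2.cvtColor(np.ascontiguousarray(c["pixels"]),cv2.COLOR_RGB2HSV);x0,y0,x1,y1=roi
    m=np.zeros((400,640),np.uint8);m[y0:y1,x0:x1]=(((h[...,1]<60)&(h[...,2]>150))|((h[...,0]>100)&(h[...,0]<130)&(h[...,1]>90)&(h[...,2]>90)))[y0:y1,x0:x1]
    m=cv2.morphologyEx(m,cv2.MORPH_CLOSE,np.ones((3,3)))
    k=max(cv2.findContours(m,0,2)[0],key=cv2.contourArea);return cv2.boxPoints(cv2.minAreaRect(k))
E
python3 - <<'E'
from h import *
s=load("s6");p,y=pose()
b=tabmask(s,(310,105,350,155));b=b[np.argsort(b[:,1])];print(b.round(1).tolist())
e=np.array([b[:2].mean(0),b[2:].mean(0),[333,107.5],[329,150],[328.6,153.8]])
Q=onplane(s,e,p,y+180);print(Q.round(4).tolist());d=Q[1]-Q[0];print("tilt screen",np.degrees(np.arctan2(-d[1],d[0])),np.linalg.norm(d))
c=load("w6");print("wrist upper edge",onplane(c,[(320,228)],p,y+180))
# tray: wrist/top measurement
t=load("top0");g=cv2.cvtColor(np.ascontiguousarray(t["pixels"]),cv2.COLOR_RGB2HSV)
c1=np.array([(185+90/3.4,140+54/3.4),(185+268/3.4,140+103/3.4),(185+242/3.4,140+195/3.4)])
print("front rim L,R z.02",onz(t,c1[:2],.02).round(4).tolist(),"wall R bottom z0/.08",onz(t,c1[2:],0).round(4).tolist(),onz(t,c1[2:],.08).round(4).tolist(),"wall L top",onz(t,[(185+45/3.4,140+138/3.4)],.08).round(4).tolist())
E
```

```text
[[310.3999938964844, 103.80000305175781], [343.3999938964844, 106.30000305175781], [307.1000061035156, 146.89999389648438], [340.1000061035156, 149.39999389648438]]
[[0.2398, 0.4431], [0.2976, 0.3883], [-0.0682, 0.2044], [0.0648, 0.1624], [0.0787, 0.1613]]
tilt screen 43.510585094735255 0.07966783926916296
wrist upper edge [[-0.07026486  0.34773717]]
front rim L,R z.02 [[0.6665, 0.3908, 0.02], [0.6243, 0.2285, 0.02]] wall R bottom z0/.08 [[0.5423, 0.2522, 0.0]] [[0.5342, 0.2415, 0.08]] wall L top [[0.5812, 0.4135, 0.08]]
```

```bash
cat >> h.py <<'E'
def foot(p,yaw,th,L=.147,n=.0035):
    "point of the tablet L from the grip toward the foot, n off the pad line (screen side +); th = droop, deg"
    a=np.radians(yaw+180);t=np.radians(th);u=np.array([np.cos(a),np.sin(a),0]);z=np.array([0,0,1.])
    return np.array(p)+L*(np.cos(t)*u-np.sin(t)*z)+n*(np.sin(t)*u+np.cos(t)*z)
E
python3 - <<'E'
from h import *
s=load("s6");c=load("w6");p,y=pose();t=cam("top");np.savez("t6.npz",**t)
for th in (0,15,30,45,60,75,90):
    print(th,"scene foot screen edge",proj(s,foot(p,y,th))[0].round(1),"back edge",proj(s,foot(p,y,th,.147,-.0085))[0].round(1),"upper end",proj(s,foot(p,y,th,-.023))[0].round(1),"wrist upper",proj(c,foot(p,y,th,-.023))[0].round(1),"top foot",proj(t,foot(p,y,th))[0].round(1))
g=t["pixels"];print(g[225:275:3,311].tolist())
E
```

```text
0 scene foot screen edge [327.5 149.7] back edge [327.4 153.3] upper end [332.4 106.7] wrist upper [319.5 236.6] top foot [314.7 198.9]
15 scene foot screen edge [327.2 159.6] back edge [327.2 161.9] upper end [332.5 105.3] wrist upper [319.5 247.1] top foot [314.7 201.8]
30 scene foot screen edge [327.2 165.5] back edge [327.3 166.6] upper end [332.5 104.4] wrist upper [319.5 261.3] top foot [313.9 207.9]
45 scene foot screen edge [327.5 167.5] back edge [327.7 167.4] upper end [332.4 104.1] wrist upper [319.5 278.1] top foot [312.6 216.7]
60 scene foot screen edge [328.1 165.7] back edge [328.3 164.6] upper end [332.3 104.4] wrist upper [319.5 295.9] top foot [310.8 227.5]
75 scene foot screen edge [328.9 160.8] back edge [329.1 158.8] upper end [332.2 105.4] wrist upper [319.5 312.9] top foot [308.6 239.6]
90 scene foot screen edge [329.8 153.2] back edge [330.  150.5] upper end [332.  106.8] wrist upper [319.5 327.2] top foot [306.1 252.6]
[[60, 79, 120], [68, 69, 80], [98, 91, 78], [121, 113, 98], [136, 127, 110], [146, 137, 119], [154, 145, 126], [159, 150, 131], [157, 147, 129], [154, 145, 126], [147, 139, 121], [139, 131, 113], [140, 132, 114], [140, 132, 114], [149, 140, 122], [163, 154, 135], [160, 151, 132]]
```

```bash
python3 - <<'E'
from h import *
plan([.50,.348,.30],165.4,6)
E
```

```text
from [0.3707 0.0914 0.2362] 169.8 dist 0.294 dyaw -4.4
-0.0342 0.1148 -0.0266 0.0041; -0.0327 0.1152 -0.0266 0.0041; -0.0312 0.1156 -0.0266 0.0041; -0.0297 0.1160 -0.0266 0.0041; -0.0282 0.1164 -0.0266 0.0041; -0.0267 0.1167 -0.0266 0.0041;
```

{"method": "arm_command", "body": {"series": "1 -0.034 0.115 -0.027 0.004; 1 -0.033 0.115 -0.027 0.004; 1 -0.031 0.116 -0.027 0.004; 1 -0.03 0.116 -0.027 0.004; 1 -0.028 0.116 -0.027 0.004; 1 -0.027 0.117 -0.027 0.004; 1 0 0 0.15 0; 1 0 0 -0.15 0; 1 0 0 0.15 0; 1 0 0 -0.15 0", "newtons": 20}}

```text
clock: 15.7
position: [0.4918, 0.3428, 0.284]
ee_rot: [0.123, 0.992, -0.011, -0.01]
ft_force: [1.7, 1.3, -1.0]
grip_width: 0.789
grasp_force: 27.1
```

```bash
cat > tilt.py <<'E'
from h import *
stat();p,y=pose();s=cam("scene");c=cam("wrist");np.savez("sl.npz",**s);np.savez("wl.npz",**c)
f=proj(s,foot(p,y,30,.06))[0];x0,y0=int(f[0]-60),int(max(f[1]-60,0))
b=tabmask(s,(x0,y0,x0+120,y0+130));print("scene screen box",b[np.argsort(b[:,1])].round(1).tolist())
g=cv2.cvtColor(np.ascontiguousarray(c["pixels"]),cv2.COLOR_RGB2GRAY)
print("wrist col 320 grey",g[150:340:4,320].tolist())
for th in range(-10,100,10):
    print(th,"foot scr edge",proj(s,foot(p,y,th,.141))[0].round(0),"upper scr",proj(s,foot(p,y,th,-.017))[0].round(0),"wrist upper",proj(c,foot(p,y,th,-.023))[0].round(0))
E
python3 tilt.py
```

```text
t 15.7 p [0.4918 0.3428 0.284 ] yaw 165.92 F [ 1.7  1.3 -1. ] w 0.789 g 27.1 j [ 0.08  0.47 -1.06  1.41  0.4   1.52  0.36]
scene screen box [[424.79998779296875, 117.0], [457.6000061035156, 121.0999984741211], [417.5, 174.8000030517578], [450.3999938964844, 178.89999389648438]]
wrist col 320 grey [132, 133, 135, 127, 135, 138, 133, 134, 135, 134, 139, 138, 136, 136, 98, 90, 90, 91, 92, 93, 176, 178, 177, 177, 141, 60, 64, 63, 64, 64, 64, 64, 66, 149, 134, 133, 135, 136, 140, 139, 137, 139, 146, 144, 133, 140, 121, 124]
-10 foot scr edge [447. 155.] upper scr [440. 120.] wrist upper [306. 208.]
0 foot scr edge [444. 164.] upper scr [441. 119.] wrist upper [305. 211.]
10 foot scr edge [441. 172.] upper scr [441. 118.] wrist upper [305. 216.]
20 foot scr edge [438. 177.] upper scr [441. 117.] wrist upper [304. 223.]
30 foot scr edge [435. 180.] upper scr [441. 117.] wrist upper [304. 231.]
40 foot scr edge [433. 182.] upper scr [442. 117.] wrist upper [304. 241.]
50 foot scr edge [431. 181.] upper scr [442. 117.] wrist upper [304. 251.]
60 foot scr edge [429. 179.] upper scr [442. 117.] wrist upper [304. 261.]
70 foot scr edge [428. 176.] upper scr [442. 118.] wrist upper [304. 271.]
80 foot scr edge [427. 171.] upper scr [442. 119.] wrist upper [304. 281.]
90 foot scr edge [427. 166.] upper scr [442. 120.] wrist upper [304. 290.]
```

{"method": "arm_command", "body": {"series": "1 0 0 0.15 0; 1 0 0 -0.15 0; 1 0 0 0.15 0; 1 0 0 -0.15 0; 1 0 0 0.15 0; 1 0 0 -0.15 0; 1 0 0 0 0; 1 0 0 0 0; 1 0 0 0 0; 1 0 0 0 0", "newtons": 20}}

```text
clock: 17.05
position: [0.4999, 0.3481, 0.3001]
ee_rot: [0.126, 0.992, -0.0, -0.0]
ft_force: [-0.3, 0.1, -3.5]
grip_width: 0.79
grasp_force: 27.9
```

```bash
cat > tilt.py <<'E'
from h import *
stat();p,y=pose();s=cam("scene");c=cam("wrist");t=cam("top");np.savez("sl.npz",**s);np.savez("wl.npz",**c);np.savez("tl.npz",**t)
for n,k in(("scene",s),("top",t)):
    f=proj(k,foot(p,y,30,.08))[0];x0,y0=int(f[0]-50),int(max(f[1]-60,0))
    h=cv2.cvtColor(np.ascontiguousarray(k["pixels"]),cv2.COLOR_RGB2HSV)
    m=np.zeros((400,640),np.uint8);R=(slice(y0,y0+115),slice(x0,x0+100));m[R]=((h[...,1]<50)&(h[...,2]>140))[R];m=cv2.morphologyEx(m,cv2.MORPH_CLOSE,np.ones((9,9)))
    L=cv2.connectedComponentsWithStats(m)
    i=1+np.argmax(L[2][1:,4]);print(n,"screen bbox x,y,w,h,area",L[2][i].tolist(),"cen",L[3][i].round(1))
    for th in range(-10,100,10):
        print(th,*[proj(k,foot(p,y,th,l))[0].round(0).tolist() for l in(.141,.062,-.017)],end=" | ")
    print()
E
python3 tilt.py
```

```text
t 17.05 p [0.4999 0.3481 0.3001] yaw 165.5 F [-0.3  0.1 -3.5] w 0.79 g 27.9 j [ 0.08  0.47 -1.06  1.39  0.4   1.52  0.36]
scene screen bbox x,y,w,h,area [423, 109, 44, 67, 1462] cen [440.8 143.8]
-10 [452.0, 152.0] [448.0, 133.0] [445.0, 116.0] | 0 [449.0, 162.0] [447.0, 137.0] [446.0, 115.0] | 10 [446.0, 169.0] [446.0, 141.0] [446.0, 115.0] | 20 [443.0, 174.0] [444.0, 143.0] [446.0, 114.0] | 30 [440.0, 178.0] [443.0, 145.0] [447.0, 114.0] | 40 [437.0, 180.0] [442.0, 147.0] [447.0, 114.0] | 50 [435.0, 179.0] [441.0, 147.0] [447.0, 114.0] | 60 [433.0, 177.0] [440.0, 147.0] [447.0, 114.0] | 70 [432.0, 174.0] [439.0, 146.0] [447.0, 115.0] | 80 [431.0, 169.0] [439.0, 144.0] [448.0, 115.0] | 90 [431.0, 163.0] [439.0, 141.0] [448.0, 116.0] | 
top screen bbox x,y,w,h,area [163, 116, 82, 115, 4596] cen [190.  178.5]
-10 [215.0, 147.0] [207.0, 177.0] [200.0, 208.0] | 0 [217.0, 148.0] [209.0, 177.0] [199.0, 208.0] | 10 [219.0, 150.0] [209.0, 178.0] [199.0, 207.0] | 20 [221.0, 154.0] [210.0, 180.0] [199.0, 207.0] | 30 [221.0, 159.0] [211.0, 182.0] [199.0, 206.0] | 40 [221.0, 165.0] [211.0, 184.0] [199.0, 205.0] | 50 [221.0, 172.0] [211.0, 187.0] [199.0, 204.0] | 60 [220.0, 180.0] [210.0, 191.0] [199.0, 203.0] | 70 [218.0, 188.0] [210.0, 194.0] [200.0, 202.0] | 80 [216.0, 196.0] [209.0, 198.0] [200.0, 200.0] | 90 [214.0, 205.0] [208.0, 202.0] [200.0, 199.0] |
```

```bash
python3 - <<'E'
from h import *
s=load("sl");t=load("tl");c=load("wl")
r=lambda im,f:cv2.resize(im,None,fx=f,fy=f,interpolation=cv2.INTER_CUBIC)
o=np.zeros((600,800,3),np.uint8)
o[:360,:400]=r(s["pixels"][100:190,395:495,::-1],4);o[:360,400:800]=r(t["pixels"][130:220,160:260,::-1],4)
o[360:600,:384]=r(c["pixels"][:,:,::-1],.6);cv2.imwrite("pics/c9.png",o)
E
```

```text
(no output)
```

View pics/c9.png

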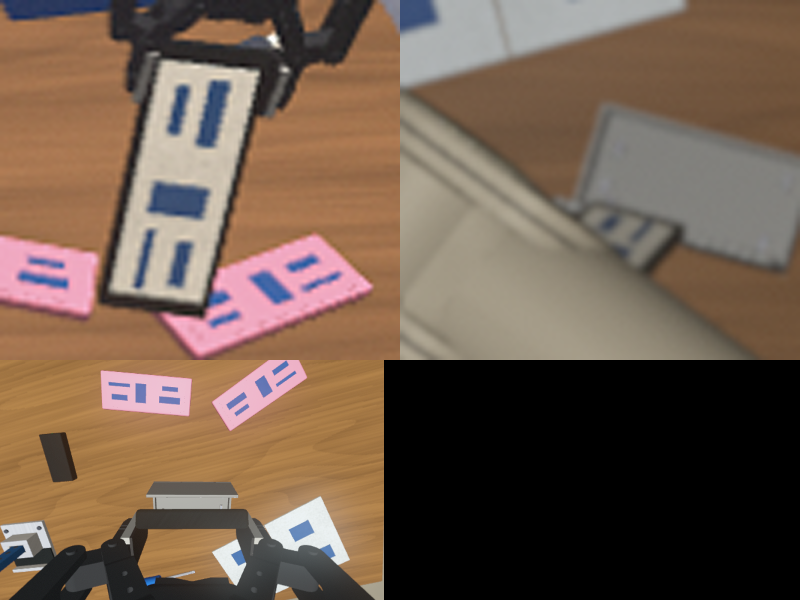

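The scene crop shows the shaking has tilted the tablet: foot edge at about scene (433,176) and top-view foot edge at about (219,184), so it droops about 65°. The wrist view shows it centred over the tray's wall. Now I lower the foot into the tray.

{"method": "arm_command", "body": {"series": "1 -0.06 0 0 0; 1 -0.08 0 0 0; 1 -0.044 0 0 0; 1 0 0 0.06 0; 1 0 0 0.1 0; 1 0 0 0.1 0; 1 0 0 0.06 0; 1 0 0 0.04 0; 1 0 0 0.015 0; 1 0 0 0 0", "newtons": 20}}

```text
clock: 18.45
position: [0.5712, 0.33, 0.1511]
ee_rot: [0.126, 0.992, 0.0, 0.0]
ft_force: [0.2, -0.2, -2.6]
grip_width: 0.787
grasp_force: 27.9
```

```bash
cat >> h.py <<'E'
TC=np.array([.602,.321]);TA=np.radians(165.4)
def tray(p): d=np.array(p[:2])-TC;return np.round([d@[np.cos(TA),np.sin(TA)],d@[-np.sin(TA),np.cos(TA)],p[2]],4)
E
python3 - <<'E'
from h import *
stat();p,y=pose();print("tray",tray(p));s=cam("scene");np.savez("sl.npz",**s);w=cam("wrist");np.savez("wl.npz",**w)
# outline of the tablet in scene by the case/screen columns: rows of dark/white transitions along its axis
h=cv2.cvtColor(np.ascontiguousarray(s["pixels"]),cv2.COLOR_RGB2HSV)
a=proj(s,foot(p,y,65,.02))[0];b=proj(s,foot(p,y,65,.17))[0];n=40
pts=[(a+(b-a)*i/n).round().astype(int) for i in range(n+1)]
print(a.round(0),b.round(0),[h[q[1],q[0],2].item() for q in pts])
for th in(50,60,65,70,80):print(th,proj(s,foot(p,y,th,.147))[0].round(1),proj(s,foot(p,y,th,.141))[0].round(1))
E
```

```text
t 18.45 p [0.5712 0.33   0.1511] yaw 165.51 F [ 0.2 -0.2 -2.6] w 0.787 g 27.9 j [ 0.06  0.67 -0.96  1.44  0.55  1.32  0.38]
tray [ 0.0321 -0.0009  0.1511]
[429. 192.] [418. 241.] [219, 203, 181, 215, 214, 207, 206, 206, 206, 206, 212, 155, 116, 114, 113, 112, 109, 169, 206, 207, 208, 205, 207, 206, 207, 210, 212, 209, 209, 209, 216, 173, 87, 53, 142, 174, 175, 142, 77, 77, 109]
50 [421.1 239.6] [421.5 237.4]
60 [419.8 236.3] [420.3 234.3]
65 [419.3 234.1] [419.7 232.2]
70 [418.9 231.6] [419.3 229.9]
80 [418.3 225.9] [418.7 224.4]
```

{"method": "arm_command", "body": {"series": "1 -0.02 0 0.01 0; 1 0 0 0.012 0; 1 0 0 0.003 0; 1 0.03 0 0.012 0; 1 0.028 0 0.015 0; 1 0.022 0 0.013 0; 1 0.016 0 0.011 0; 1 0.005 0 0.004 0; 1 0 0 0 0; 1 0 0 0 0", "newtons": 20}}

```text
clock: 19.8
position: [0.5413, 0.3376, 0.1203]
ee_rot: [0.127, 0.992, 0.0, 0.002]
ft_force: [3.3, -3.3, 11.3]
grip_width: 0.786
grasp_force: 28.8
```

```bash
cat > chk.py <<'E'
from h import *
stat();p,y=pose();print("tray",tray(p));s=cam("scene");np.savez("sl.npz",**s)
g=cv2.cvtColor(np.ascontiguousarray(s["pixels"]),cv2.COLOR_RGB2HSV)[...,2]
for th in(40,45,50,55,60,65):
    a=proj(s,foot(p,y,th,.10))[0];b=proj(s,foot(p,y,th,.165))[0]
    print(th,"foot",proj(s,foot(p,y,th,.147))[0].round(1),"scr",proj(s,foot(p,y,th,.141))[0].round(1),"upper",proj(s,foot(p,y,th,-.023))[0].round(1))
f=proj(s,foot(p,y,52,.141))[0].round().astype(int);print("cols",f,[(u,g[f[1]-12:f[1]+14,u].tolist()) for u in (f[0]-4,f[0],f[0]+4)])
E
python3 chk.py
```

```text
t 19.8 p [0.5413 0.3376 0.1203] yaw 165.44 F [ 3.3 -3.3 11.3] w 0.786 g 28.8 j [ 0.05  0.66 -0.96  1.54  0.56  1.24  0.32]
tray [ 0.0629 -0.0008  0.1203]
40 foot [420. 238.] scr [420.3 235.8] upper [429.  175.3]
45 foot [419.2 237.3] scr [419.5 235.2] upper [429.2 175.4]
50 foot [418.5 236.3] scr [418.8 234.2] upper [429.3 175.6]
55 foot [417.8 234.9] scr [418.2 232.9] upper [429.4 175.9]
60 foot [417.3 233.1] scr [417.7 231.2] upper [429.5 176.2]
65 foot [416.8 231.1] scr [417.2 229.3] upper [429.5 176.5]
cols [419 234] [(np.int64(415), [245, 245, 236, 230, 220, 195, 187, 181, 168, 221, 194, 58, 54, 101, 139, 115, 73, 77, 85, 129, 153, 149, 150, 151, 155, 155]), (np.int64(419), [233, 235, 240, 243, 242, 241, 241, 240, 240, 242, 237, 164, 48, 51, 142, 146, 88, 76, 76, 100, 138, 147, 148, 156, 157, 158]), (np.int64(423), [230, 223, 203, 196, 189, 168, 165, 157, 180, 234, 244, 212, 97, 53, 76, 143, 132, 74, 76, 73, 114, 148, 160, 161, 157, 156])]
```

{"method": "arm_command", "body": {"series": "0.5 0 0 0 0; 0 0 0 0 0; 0 0 0 0 0; 0 0 0 0 0; 0 0 0 -0.02 0; 0 0 0 -0.08 0; 0 0 0 -0.12 0; 0 0 0 -0.12 0; 0 0 0 0 0; 0 0 0 0 0", "newtons": 20}}

```text
clock: 21.1
position: [0.5396, 0.3378, 0.2546]
ee_rot: [0.126, 0.992, -0.0, 0.0]
ft_force: [0.7, -0.9, -1.2]
grip_width: 1.0
grasp_force: 0.0
```

```bash
cat > look.py <<'E'
from h import *
stat();p,y=pose();print("tray",tray(p));s=cam("scene");w=cam("wrist");np.savez("sl.npz",**s);np.savez("wl.npz",**w)
for n,k,roi in(("scene",s,(395,160,455,245)),("wrist",w,(230,150,410,360))):
    h=cv2.cvtColor(np.ascontiguousarray(k["pixels"]),cv2.COLOR_RGB2HSV);x0,y0,x1,y1=roi
    m=np.zeros((400,640),np.uint8);R=(slice(y0,y1),slice(x0,x1))
    scr=((h[...,1]<60)&(h[...,2]>165))|((h[...,0]>100)&(h[...,0]<130)&(h[...,1]>90)&(h[...,2]>60))
    m[R]=scr[R];m=cv2.morphologyEx(m,cv2.MORPH_OPEN,np.ones((3,3)));q=max(cv2.findContours(m,0,1)[0],key=cv2.contourArea)
    print(n,"screen poly",cv2.approxPolyDP(q,4,True).reshape(-1,2).tolist(),"box",cv2.boxPoints(cv2.minAreaRect(q)).round(1).tolist())
    np.save(n+"_q.npy",q)
g=cv2.cvtColor(np.ascontiguousarray(w["pixels"]),cv2.COLOR_RGB2GRAY);print("wrist col320",g[140:330:3,320].tolist())
E
python3 look.py
```

```text
t 21.1 p [0.5396 0.3378 0.2546] yaw 165.52 F [ 0.7 -0.9 -1.2] w 1.0 g 0.0 j [ 0.07  0.55 -1.03  1.38  0.47  1.47  0.39]
tray [ 0.0647 -0.0005  0.2546]
scene screen poly [[418, 180], [410, 231], [430, 234], [439, 182]] box [[409.1000061035156, 231.6999969482422], [417.8999938964844, 178.3000030517578], [439.70001220703125, 181.89999389648438], [430.79998779296875, 235.3000030517578]]
wrist screen poly [[285, 193], [296, 248], [306, 248], [307, 241], [310, 247], [306, 237], [312, 238], [313, 248], [324, 249], [325, 238], [335, 239], [334, 249], [344, 248], [356, 193]] box [[285.0, 193.0], [356.0, 193.0], [356.0, 249.0], [285.0, 249.0]]
wrist col320 [119, 116, 115, 115, 114, 119, 117, 123, 119, 121, 120, 83, 60, 60, 61, 61, 59, 67, 195, 196, 194, 196, 195, 196, 195, 194, 193, 191, 191, 148, 93, 99, 191, 191, 192, 192, 191, 71, 85, 157, 120, 118, 118, 120, 119, 119, 119, 117, 120, 122, 118, 123, 118, 125, 119, 118, 128, 128, 127, 122, 115, 125, 117, 105]
```

```bash
python3 - <<'E'
from h import *
s=load("sl");w=load("wl")
U,e=two(w,(320.5,193.5),s,(428.5,180.5));L,f=two(w,(320.5,250.3),s,(420,233))
print("upper",U.round(4),e.round(4),tray(U),"lower",L.round(4),f.round(4),tray(L))
d=U-L;print("len",np.linalg.norm(d).round(4),"tilt",np.degrees(np.arctan2(d[2],np.hypot(d[0],d[1]))).round(1),"heading",np.degrees(np.arctan2(d[1],d[0])).round(1))
u=d/np.linalg.norm(d);print("unit",u.round(3),"mid",((U+L)/2).round(4))
l,r=onz(w,[(285,193),(356,193)],U[2]);print("edge width",np.linalg.norm(r-l).round(4),"heading perp",np.degrees(np.arctan2(*(r-l)[1::-1])).round(1))
E
```

```text
upper [0.5375 0.3391 0.1296] 0.0002 [ 0.067  -0.0012  0.1296] lower [0.634  0.3146 0.024 ] 0.0 [-0.0325 -0.0019  0.024 ]
len 0.1451 tilt 46.7 heading 165.8
unit [-0.665  0.169  0.728] mid [0.5857 0.3269 0.0768]
edge width 0.0547 heading perp 75.5
```

{"method": "arm_command", "body": {"series": "0 0.004 0.002 0.08 0; 0 0 0 0.1 0; 0 0 0 0.1 0; 0 0 0 0.056 0; 0 0 0 0 0; 1 0 0 0 0; 1 0 0 0 0; 1 0 0 0 0; 1 0 0 0 0; 1 0 0 0 0", "newtons": 20}}

```text
clock: 22.45
position: [0.5388, 0.3397, 0.1215]
ee_rot: [0.126, 0.992, 0.001, 0.001]
ft_force: [0.2, 0.1, 6.9]
grip_width: 0.792
grasp_force: 30.8
```

```bash
python3 -c "
from h import *
stat();p,y=pose();print(tray(p))
p[2]=.32;plan([.52,-.03,.33],171.85,9,(p,y))"
```

```text
t 22.45 p [0.5388 0.3397 0.1215] yaw 165.52 F [0.2 0.1 6.9] w 0.792 g 30.8 j [ 0.05  0.65 -0.96  1.54  0.56  1.24  0.32]
[ 0.0659 -0.0022  0.1215]
from [0.5388 0.3397 0.32  ] 165.5 dist 0.37 dyaw 6.3
-0.0206 -0.1007 -0.0028 -0.0039; -0.0194 -0.1010 -0.0028 -0.0039; -0.0181 -0.1012 -0.0028 -0.0039; -0.0169 -0.1014 -0.0028 -0.0039; -0.0156 -0.1016 -0.0028 -0.0039; -0.0144 -0.1018 -0.0028 -0.0039; -0.0131 -0.1020 -0.0028 -0.0039; -0.0119 -0.1021 -0.0028 -0.0039; -0.0106 -0.1023 -0.0028 -0.0039;
```

{"method": "arm_command", "body": {"series": "1 0 0 -0.1 0; 1 0 0 -0.15 0; 1 0 0 -0.15 0; 1 0 0 -0.1 0; 1 0 0 0.15 0; 1 0 0 -0.15 0; 1 0 0 0.15 0; 1 0 0 -0.15 0; 1 0 0 0.15 0; 1 0 0 -0.15 0", "newtons": 20}}

```text
clock: 23.7
position: [0.5301, 0.334, 0.3037]
ee_rot: [0.122, 0.992, -0.012, -0.01]
ft_force: [1.6, 0.4, -1.7]
grip_width: 0.789
grasp_force: 29.4
```

{"method": "arm_command", "body": {"series": "1 -0.021 -0.101 -0.003 -0.004; 1 -0.019 -0.101 -0.003 -0.004; 1 -0.018 -0.101 -0.003 -0.004; 1 -0.017 -0.101 -0.003 -0.004; 1 -0.016 -0.101 -0.003 -0.004; 1 -0.014 -0.102 -0.003 -0.004; 1 -0.013 -0.102 -0.003 -0.004; 1 -0.012 -0.102 -0.003 -0.004; 1 -0.011 -0.102 -0.003 -0.003; 1 0 0 0 0", "newtons": 20}}

```text
clock: 24.95
position: [0.5195, -0.0345, 0.3304]
ee_rot: [0.075, 0.997, -0.001, -0.001]
ft_force: [0.4, 0.8, -2.7]
grip_width: 0.787
grasp_force: 29.4
```

```bash
cat > tab.py <<'E'
from h import *
stat();p,y=pose();s=cam("scene");w=cam("wrist");np.savez("sl.npz",**s);np.savez("wl.npz",**w)
f=proj(s,foot(p,y,70,.07))[0].astype(int)
h=cv2.cvtColor(np.ascontiguousarray(s["pixels"]),cv2.COLOR_RGB2HSV)
m=np.zeros((400,640),np.uint8);R=(slice(max(f[1]-60,0),f[1]+60),slice(f[0]-30,f[0]+30))
m[R]=(((h[...,1]<60)&(h[...,2]>150))|((h[...,0]>100)&(h[...,0]<130)&(h[...,1]>90)&(h[...,2]>60)))[R]
m=cv2.morphologyEx(m,cv2.MORPH_OPEN,np.ones((3,3)));q=max(cv2.findContours(m,0,1)[0],key=cv2.contourArea)
b=cv2.approxPolyDP(q,4,True).reshape(-1,2);print("scene screen poly",b.tolist())
for th in range(40,100,10):print(th,"foot scr",proj(s,foot(p,y,th,.1385,.006))[0].round(1),"upper scr",proj(s,foot(p,y,th,-.0065,.006))[0].round(1))
E
python3 tab.py
```

```text
t 24.95 p [ 0.5195 -0.0345  0.3304] yaw 171.45 F [ 0.4  0.8 -2.7] w 0.787 g 29.4 j [ 0.94  0.19 -1.08  1.56  0.17  1.49  1.27]
scene screen poly [[273, 121], [273, 181], [277, 182], [279, 164], [281, 182], [295, 183], [297, 122]]
40 foot scr [280.4 185.8] upper scr [284.1 120.5]
50 foot scr [281.9 185.5] upper scr [284.  120.9]
60 foot scr [283.4 183.4] upper scr [283.9 121.4]
70 foot scr [284.8 179.8] upper scr [283.9 122. ]
80 foot scr [286.1 174.8] upper scr [283.8 122.7]
90 foot scr [287.3 168.6] upper scr [283.8 123.4]
```

{"method": "arm_command", "body": {"series": "1 0 0 -0.15 0; 1 0 0 0.15 0; 1 0 0 -0.15 0; 1 0 0 0.15 0; 1 0 0 -0.15 0; 1 0 0 0.15 0; 1 0 0 -0.15 0; 1 0 0 0.15 0; 1 0 0 0 0; 1 0 0 0 0", "newtons": 20}}

```text
clock: 26.3
position: [0.5205, -0.0294, 0.3327]
ee_rot: [0.071, 0.997, 0.0, 0.001]
ft_force: [0.2, -0.4, -3.3]
grip_width: 0.784
grasp_force: 28.1
```

```bash
python3 tab.py
```

```text
t 26.3 p [ 0.5205 -0.0294  0.3327] yaw 171.88 F [ 0.2 -0.4 -3.3] w 0.784 g 28.1 j [ 0.93  0.19 -1.08  1.56  0.17  1.49  1.27]
scene screen poly [[273, 109], [285, 113], [277, 106]]
40 foot scr [283.  185.4] upper scr [286.4 119.9]
50 foot scr [284.4 185.1] upper scr [286.3 120.3]
60 foot scr [285.7 183. ] upper scr [286.2 120.8]
70 foot scr [287.  179.4] upper scr [286.1 121.4]
80 foot scr [288.2 174.4] upper scr [286.1 122.1]
90 foot scr [289.3 168.2] upper scr [286.  122.8]
```

```bash
python3 - <<'E'
from h import *
s=load("sl");h=cv2.cvtColor(np.ascontiguousarray(s["pixels"]),cv2.COLOR_RGB2HSV)
for u in(279,284,293):print(u,[f"{a}/{b}" for a,b in h[112:192:2,u,1:].tolist()])
w=load("wl");g=cv2.cvtColor(np.ascontiguousarray(w["pixels"]),cv2.COLOR_RGB2GRAY);print(g[150:330:4,320].tolist())
E
```

```text
279 ['48/236', '44/82', '44/52', '62/45', '15/102', '35/147', '33/145', '36/147', '36/150', '36/149', '35/146', '34/142', '38/148', '39/144', '36/143', '38/140', '40/142', '39/144', '40/141', '36/141', '36/142', '35/140', '37/139', '33/139', '37/144', '35/145', '36/143', '34/144', '37/143', '33/146', '69/48', '131/154', '134/167', '135/160', '133/171', '132/164', '133/167', '131/154', '132/151', '134/147']
284 ['48/238', '52/112', '43/53', '59/43', '3/92', '36/147', '39/143', '21/124', '9/116', '15/105', '28/99', '23/99', '79/87', '37/144', '37/143', '38/140', '38/142', '40/142', '56/86', '89/80', '90/82', '2/103', '42/147', '76/97', '104/76', '96/77', '84/82', '82/81', '79/81', '7/109', '49/57', '125/116', '131/167', '133/161', '132/170', '130/161', '131/163', '133/152', '131/148', '132/149']
293 ['47/76', '55/144', '31/57', '64/44', '18/58', '36/143', '16/126', '74/86', '110/79', '114/76', '107/76', '112/75', '108/78', '117/76', '35/140', '36/140', '35/140', '38/142', '8/97', '83/80', '85/84', '73/87', '41/144', '40/145', '35/94', '89/80', '91/81', '90/79', '96/77', '33/140', '44/81', '88/58', '132/168', '134/165', '131/166', '131/156', '134/158', '129/146', '134/143', '131/150']
[149, 150, 154, 150, 149, 159, 154, 150, 162, 238, 233, 69, 67, 66, 64, 63, 61, 60, 58, 55, 55, 52, 52, 51, 48, 46, 47, 46, 54, 64, 65, 64, 66, 67, 68, 80, 152, 157, 152, 150, 152, 151, 156, 151, 153]
```

{"method": "arm_command", "body": {"series": "1 -0.06 -0.02 0.01 0; 1 -0.085 -0.029 0.02 0; 1 -0.085 -0.029 0.02 0; 1 -0.06 -0.02 0.02 0; 1 -0.025 -0.0085 0.01 0; 1 0 0 0.06 0; 1 0 0 0.1 0; 1 0 0 0.08 0; 1 0 0 0.06 0; 1 0 0 0 0", "newtons": 20}}

```text
clock: 27.65
position: [0.638, -0.0904, 0.1786]
ee_rot: [0.071, 0.997, 0.0, -0.001]
ft_force: [0.5, -0.1, -1.8]
grip_width: 0.786
grasp_force: 28.0
```

```bash
cat > st.py <<'E'
from h import *
SO=np.array([.6159,-.0861]);A=np.radians(171.85)
def st(p): d=np.array(p[:2])-SO;return np.round([d@[np.cos(A),np.sin(A)],d@[-np.sin(A),np.cos(A)],p[2]],4)
if __name__=="__main__":
    stat();p,y=pose();print("stand",st(p));s=cam("scene");np.savez("sl.npz",**s)
    g=np.ascontiguousarray(s["pixels"]).astype(int).sum(2)//3
    f=proj(s,foot(p,y,80,.1385,.006))[0]
    u0=int(round(f[0]))
    for u in(u0-8,u0,u0+8):print(u,int(f[1])-12,g[int(f[1])-12:int(f[1])+26,u].tolist())
    for th in(60,65,70,75,80,85,90):print(th,"foot scr",proj(s,foot(p,y,th,.1385,.006))[0].round(1),"case",proj(s,foot(p,y,th,.151,.006))[0].round(1),"back foot stand",st(foot(p,y,th,.151,-.006)))
E
python3 st.py
```

```text
t 27.65 p [ 0.638  -0.0904  0.1786] yaw 171.81 F [ 0.5 -0.1 -1.8] w 0.786 g 28.0 j [ 0.73  0.6  -0.94  1.46  0.48  1.33  1.18]
stand [-0.0225  0.0011  0.1786]
261 237 [131, 132, 134, 133, 133, 133, 134, 137, 100, 41, 41, 50, 53, 52, 49, 64, 194, 233, 190, 118, 108, 109, 110, 114, 119, 118, 118, 119, 120, 122, 124, 122, 118, 121, 121, 119, 124, 126]
269 237 [131, 130, 132, 131, 132, 132, 133, 135, 116, 69, 39, 49, 53, 51, 51, 41, 153, 221, 235, 187, 104, 98, 102, 115, 119, 120, 120, 121, 121, 124, 124, 121, 120, 124, 121, 122, 127, 126]
277 237 [131, 132, 132, 134, 136, 135, 132, 133, 133, 96, 41, 46, 56, 54, 52, 48, 66, 200, 236, 188, 113, 109, 110, 110, 117, 119, 118, 120, 120, 125, 124, 121, 123, 119, 122, 125, 126, 124]
60 foot scr [265.7 261.6] case [265.7 266. ] back foot stand [-0.0928  0.0011  0.0448]
65 foot scr [266.6 259. ] case [266.7 263.2] back foot stand [-0.0808  0.0011  0.0392]
70 foot scr [267.4 256.2] case [267.6 260. ] back foot stand [-0.0685  0.0011  0.0346]
75 foot scr [268.2 253.1] case [268.5 256.6] back foot stand [-0.0557  0.0011  0.0312]
80 foot scr [269.  249.8] case [269.3 253. ] back foot stand [-0.0428  0.0011  0.0288]
85 foot scr [269.7 246.2] case [270.1 249.1] back foot stand [-0.0296  0.0011  0.0276]
90 foot scr [270.4 242.5] case [270.9 245. ] back foot stand [-0.0165  0.0011  0.0276]
```

{"method": "arm_command", "body": {"series": "1 -0.0225 -0.003 0 0; 1 0 0 0 0; 1 0 0 0.015 0; 1 0 0 0.01 0; 1 0 0 0.008 0; 1 0 0 0.005 0; 1 0 0 0.004 0; 1 0 0 0 0; 1 0 0 0 0; 1 0 0 0 0", "newtons": 20}}

```text
clock: 28.95
position: [0.6492, -0.0929, 0.1662]
ee_rot: [0.072, 0.997, -0.0, 0.003]
ft_force: [-3.2, -1.2, 20.9]
grip_width: 0.788
grasp_force: 30.5
```

```bash
python3 st.py
```

```text
t 28.95 p [ 0.6492 -0.0929  0.1662] yaw 171.78 F [-3.2 -1.2 20.9] w 0.788 g 30.5 j [ 0.71  0.62 -0.93  1.44  0.51  1.32  1.18]
stand [-0.0339  0.002   0.1662]
260 244 [132, 131, 132, 133, 131, 133, 126, 85, 49, 192, 233, 189, 114, 106, 108, 110, 115, 117, 119, 118, 118, 119, 119, 124, 124, 120, 119, 122, 119, 125, 127, 123, 122, 123, 122, 120, 122, 125]
268 244 [130, 128, 131, 133, 131, 132, 135, 105, 43, 144, 218, 234, 186, 103, 99, 99, 113, 118, 118, 119, 119, 121, 122, 123, 121, 119, 122, 121, 122, 128, 124, 124, 123, 124, 120, 121, 124, 127]
276 244 [128, 130, 133, 132, 133, 130, 132, 126, 82, 55, 197, 237, 188, 110, 109, 98, 102, 117, 119, 119, 120, 121, 124, 125, 122, 123, 121, 121, 126, 126, 123, 124, 125, 122, 121, 122, 127, 129]
60 foot scr [265.1 268.2] case [265.1 272.6] back foot stand [-0.1042  0.0021  0.0324]
65 foot scr [266.  265.6] case [266.1 269.7] back foot stand [-0.0923  0.002   0.0268]
70 foot scr [266.8 262.7] case [267.  266.5] back foot stand [-0.0799  0.002   0.0222]
75 foot scr [267.7 259.5] case [267.9 263. ] back foot stand [-0.0672  0.002   0.0188]
80 foot scr [268.5 256.1] case [268.8 259.3] back foot stand [-0.0542  0.002   0.0164]
85 foot scr [269.2 252.5] case [269.6 255.3] back foot stand [-0.0411  0.002   0.0152]
90 foot scr [269.9 248.7] case [270.3 251.2] back foot stand [-0.0279  0.002   0.0152]
```

{"method": "arm_command", "body": {"series": "1 0.015 0 0.001 0; 1 0.015 0 0.001 0; 1 0.014 0 0.0015 0; 1 0.013 0 0.002 0; 1 0.013 0 0.0025 0; 1 0.013 0 0.003 0; 1 0.01 0 0.0025 0; 1 0.0095 0 0.0025 0; 1 0.006 0 0.002 0; 1 0 0 0 0", "newtons": 20}}

```text
clock: 30.25
position: [0.6054, -0.0867, 0.1568]
ee_rot: [0.071, 0.997, -0.0, 0.002]
ft_force: [-1.4, -0.2, 7.2]
grip_width: 0.792
grasp_force: 29.2
```

```bash
python3 st.py
```

```text
t 30.25 p [ 0.6054 -0.0867  0.1568] yaw 171.81 F [-1.4 -0.2  7.2] w 0.792 g 29.2 j [ 0.78  0.55 -0.96  1.58  0.47  1.26  1.18]
stand [0.0103 0.002  0.1568]
263 231 [107, 134, 165, 174, 174, 174, 176, 178, 178, 179, 180, 175, 176, 178, 178, 177, 177, 180, 131, 43, 39, 37, 189, 232, 207, 142, 106, 98, 99, 115, 118, 118, 117, 117, 120, 121, 124, 123]
271 231 [75, 88, 151, 173, 172, 171, 175, 175, 178, 181, 180, 182, 180, 178, 176, 177, 178, 180, 150, 86, 38, 35, 150, 222, 237, 191, 105, 100, 99, 112, 117, 120, 120, 120, 122, 123, 124, 118]
279 231 [175, 173, 175, 177, 176, 175, 171, 174, 173, 175, 176, 176, 176, 176, 175, 175, 176, 176, 180, 130, 43, 41, 57, 198, 236, 193, 122, 109, 90, 94, 116, 119, 121, 121, 121, 125, 122, 122]
60 foot scr [268.1 254.4] case [268.1 258.7] back foot stand [-0.06    0.0021  0.023 ]
65 foot scr [268.9 252.1] case [269.  256.1] back foot stand [-0.0481  0.0021  0.0174]
70 foot scr [269.7 249.4] case [269.9 253.2] back foot stand [-0.0357  0.0021  0.0128]
75 foot scr [270.4 246.5] case [270.7 250. ] back foot stand [-0.023   0.0021  0.0093]
80 foot scr [271.2 243.4] case [271.5 246.5] back foot stand [-0.01   0.002  0.007]
85 foot scr [271.9 240. ] case [272.2 242.8] back foot stand [0.0031 0.002  0.0058]
90 foot scr [272.5 236.5] case [272.9 239. ] back foot stand [0.0163 0.002  0.0058]
```

{"method": "arm_command", "body": {"series": "1 0.005 0 0.0015 0; 1 0.004 0 0.001 0; 1 0 0 0 0; 0.5 0 0 0 0; 0 0 0 0 0; 0 0 0 0 0; 0 0 0 0 0; 0 0 0 -0.02 0; 0 0 0 -0.08 0; 0 0 0 -0.1 0", "newtons": 20}}

```text
clock: 31.55
position: [0.6006, -0.086, 0.235]
ee_rot: [0.071, 0.997, 0.0, -0.001]
ft_force: [0.8, 0.0, 0.1]
grip_width: 0.998
grasp_force: 0.0
```

{"method": "arm_command", "body": {"series": "0 0 0 -0.1 0; 0 0 0 -0.1 0; 0 0.08 0 0 0; 0 0.1 0 0 0; 0 0.06 0 0 0; 0 0 0 0 0; 0 0 0 0 0; 0 0 0 0 0; 0 0 0 0 0; 0 0 0 0 0"}}

```text
clock: 32.8
position: [0.5061, -0.0722, 0.314]
ee_rot: [0.071, 0.997, 0.0, -0.0]
ft_force: [-0.4, 0.1, 0.5]
grip_width: 0.998
grasp_force: 0.0
```

```bash
python3 - <<'E'
from h import *
from st import st
stat();s=cam("scene");w=cam("wrist");t=cam("top")
r=lambda im,f:cv2.resize(im,None,fx=f,fy=f,interpolation=cv2.INTER_CUBIC)
o=np.zeros((600,800,3),np.uint8)
o[:400,:320]=r(s["pixels"][175:275,230:310,::-1],4);o[:250,320:720]=r(w["pixels"][:,:,::-1],.625)
o[250:600,320:800]=r(s["pixels"][:,:,::-1],.75)[:350-50+0 if 0 else 300].repeat(1,0)[:300] if 0 else np.pad(r(s["pixels"][:,:,::-1],.75),((0,50),(0,0),(0,0)))
o[400:600,:320]=r(t["pixels"][60:260,180:500,::-1],1)
cv2.imwrite("pics/c10.png",o);np.savez("sf.npz",**s);np.savez("wf.npz",**w)
E
```

```text
t 32.8 p [ 0.5061 -0.0722  0.314 ] yaw 171.84 F [-0.4  0.1  0.5] w 0.998 g 0.0 j [ 1.06  0.18 -1.11  1.61  0.16  1.45  1.37]
```

View pics/c10.png

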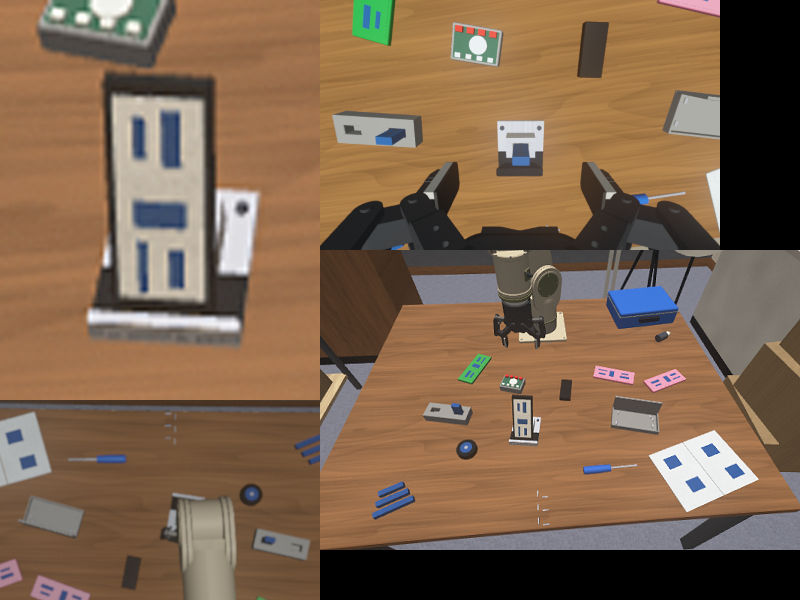

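The final picture shows the tablet upright, screen to the lip, leaning on the beam at scene (268,225). It is centred on the stand in the wrist view, with the bystanders in place and the gripper clear.

```bash
python3 -c "
from workcell import manip
print(manip.hand_in())"
```

```text
the job is handed in; nothing more can be done
None
```

The long beam stands in the socket, fully home; the tablet was propped in the tray, let go, taken again by its raised end, and now leans on the beam with its screen to the lip. I handed the job in at 32.8 s of the 69 s allowed, with nothing else seen to have moved; the hand-in gave no verdict.

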